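Run charango bridge blanks under the thickness reader

ROBOT

A 7-joint arm with a two-finger parallel gripper is mounted at the origin on the work surface. World frame = base frame: x ahead of the robot, y to its left, z up, the work surface at z = 0. Lengths are in m, angles in rad, forces in N, time in s.
With the tool pointing down it reaches from about 0.4 to 0.925 m from the base axis. Payload 4.1 kg.
Tool frame: the origin (TCP) lies between the finger pads; the fingertips stand 17 mm ahead of it and the grasp point (between the pads) lies 2 mm behind it (bot.finger_overhang is the distance from the TCP to the fingertips, in m); z points along the fingers, y is the direction in which the jaws open and shut (so a half turn about z gives the same grasp; the last joint's range is limited). The gripper opens to 85 mm and grips with 20 to 120 N. Pads are 22 mm wide; open, the fingers measure 114 mm over their backs; the gripper's body (76 mm by 85 mm) begins 54 mm behind the grasp point. The pads swing forward as they close: fully open they stand 13 mm farther back than shut.
Start: joints at [1.118, 0.398, 0.045, 1.537, -0.019, 1.207, -0.051], TCP at [0.225, -0.61, 0.248] pointing down, gripper open.
Joint ranges: [-2.82, 2.82], [-0.49, 2.23], [-1.37, 1.46], [0, 2.46], [-1.36, 4.5], [0.23, 2], [-2.94, 2.94]. Speed limits (rad/s): [2.57, 2.57, 3.14, 3.14, 3.14, 3.14, 3.14].

INTERFACE

Orientations are given as a unit quaternion [w, x, y, z].
In Python, from station import bot, move_gripper, kinematics, capture, camera_model, nets, monitor gives the robot as it stands. The module is installed in compiled form; this text tells all that it offers. Calls block until the motion is done:
- bot.move_ptp(position, orientation): joint-space move of the TCP to a pose.
- bot.move_l(position, frame=None, rate=0.15, guard=None): straight line of the TCP; frame=None keeps the orientation; rate is the mean speed in m/s. With guard (N) it stops when the force on the tool has changed by that much, and returns True; else False.
- bot.goto_joints(angles): joint-space move.
- move_gripper(opening): finger opening in m; the grip force is fixed at half the most; returns when the fingers have stopped.
- bot.dwell(seconds).
- kinematics.solve_ik(position, orientation): joint angles nearest the present ones, or None.
- capture(name): name is "scene" or "top" or "wrist"; returns the picture (480x640x3 uint8, red, green, blue); there is no depth.
- camera_model(name): a dict with "camera_matrix" (3x3 intrinsics, pixels), "rvec" (rotation vector, rad) and "tvec" (3), from world to camera coordinates, as OpenCV has them; the wrist camera has in their place "tool_from_camera" (4x4, takes a point from camera to tool coordinates, whose origin is the TCP and whose axes are the flange's). Camera axes: x right, y down, z forward; pixel columns grow to the right and rows downward; lengths in m; the calibration is good to about 2 mm. The wrist camera is an equidistant fisheye: a pixel r from the principal point sees the ray r / f radians off the axis. A picture is of the moment at which its call begins: read the wrist's pose just before it. camera_model takes no time and is no camera call.
A pose or a line that the arm cannot do raises bot.PlanningError and nothing moves.
- bot.finish_job(): hands the job in, once; it reports no verdict.
Trained networks look in the newest picture that a camera, given by its name, has taken for a name from the list of things; names that differ only in an ending like _2 or _b are one class to them, and where a whole thing is asked for, a point or a joint stands for the part that bears it (a point fixed in the world has none). Each returns a list of dicts, best first, with "confidence" (0 to 1); they miss things now and then, are a little off and sometimes report something else, mostly with a low value. They report only what shows in the picture. A call takes as long as a camera call. They do not tell look-alikes from the thing itself.
- nets.regions_of(camera, label): "region" (480x640 bool, what is visible of it) and "position" ([column, row] in pixels, amid what is visible of it).
- nets.mark_of(camera, label): "position" ([column, row] in pixels: a listed point, or the origin of a listed thing).
Readings, each from a call of its own:
- monitor.get_time(): time.
- monitor.get_q(): joint angles.
- monitor.get_joint_vel(): joint speeds.
- monitor.get_effort(): joint torques, N m.
- monitor.get_ee_pos(): TCP position.
- monitor.get_orientation(): TCP orientation.
- monitor.get_contact_force(): force on the tool from outside, world axes, zero at the start.
- monitor.get_moment(): the same for the moment, N m.
- monitor.get_grip_width(): finger opening in m.
Only numpy, scipy, OpenCV 4.12 (cv2) and the standard library are available. Lean on these libraries where they do the work, as an engineer would, in place of code of your own. Each camera call takes 0.05 s, during which the arm holds its last target.

TASK

Load every dark bridge blank on the bench into its own well of the wooden tray and press each one down until it is fully home, flush with the tray's top. Only then pull the lamp box's knob straight out to its stop to switch the reader lamp on, and with it on push the tray along its lane, under the low gantry and out the other side until it meets the end stop, then push the knob fully in again. Leave the wax tin, the peg and the peg shaper near the blanks where they are; the blanks must still sit flush in the tray at the end.

Things in the scene. Friction and masses are not known exactly. Their poses are not given: they have to be found in the camera images.
- switch (a joint): Travel of the lamp's push-pull knob in m: 0 = fully in (off), 0.022 = pulled out to its stop (on; counts as on above 0.018, as off below 0.004). Friction of 3 N holds it where it is left. It starts in or nearly in.
- lampbox: Fixed grey lamp box, 90 mm (own x) by 110 mm (own y) by 80 mm high, at the left of the bench; the knob is on its -x face. Origin: centre of its underside.
- bridge0_mid (a point): Centre (half-way up) of a loose dark-wood bridge blank, 86 mm (own x) by 24 mm (own y) by 20 mm high (own z up), 50 g, with a thin pale line on top; lies flat on the bench in front of the lane. May be absent; the three or four blanks are alike and it does not matter which lies in which well.
- bridge1_mid (a point): Centre (half-way up) of a loose dark-wood bridge blank, 86 mm (own x) by 24 mm (own y) by 20 mm high (own z up), 50 g, with a thin pale line on top; lies flat on the bench in front of the lane. May be absent; the three or four blanks are alike and it does not matter which lies in which well.
- bridge2_mid (a point): Centre (half-way up) of a loose dark-wood bridge blank, 86 mm (own x) by 24 mm (own y) by 20 mm high (own z up), 50 g, with a thin pale line on top; lies flat on the bench in front of the lane. May be absent; the three or four blanks are alike and it does not matter which lies in which well.
- bridge3_mid (a point): Centre (half-way up) of a loose dark-wood bridge blank, 86 mm (own x) by 24 mm (own y) by 20 mm high (own z up), 50 g, with a thin pale line on top; lies flat on the bench in front of the lane. May be absent; the three or four blanks are alike and it does not matter which lies in which well.
- waxtin: Aluminium tin, 56 mm wide, 25 mm high with a yellow beeswax puck; among the blanks. A bystander: leave alone. Origin: centre of the underside.
- peg0: Boxwood peg lying on the bench among the blanks, 70 mm long (own x), 20 mm high. A bystander: leave alone.
- shaper: Rosewood peg shaper, 120 by 45 mm, 42 mm high with a steel cutter on top, at the right of the bench. A bystander.
- lane: Fixed low lane (grey floor, aluminium rails). Origin on the bench straight below the gantry beam's middle; z up, +y is the way the tray must travel (about world +y), x across. Floor 6 mm above the bench, from y = -275 mm (open end) to the end stop's face at y = +157 mm (stop top 22 mm above the bench). Rails: inner faces x = +-77 mm, outer +-87 mm, tops 20 mm above the bench.
- gantry (a point): Middle of the grey gantry beam's underside, 38 mm above the bench; axes as the lane's. Beam: 36 mm along y, 220 mm along x, top 62 mm above the bench, on posts just outside the rails. Headroom over the tray's top is 4 mm, so a blank standing proud jams against it. Fingers do not fit under it.
- tray: Loose pale wooden tray, 148 (own x) by 200 (own y) by 28 mm high, 0.5 kg, in the lane before the gantry, own +y along the lane's. Origin: centre of its underside. Four wells in its front half; its rear half is solid, and its upright rear face (y = -100 mm) can be pushed. At the end stop its origin is at lane y = +57 mm, its rear face still 25 mm before the beam. Slides with 3 to 5 N.
- switch_knob (a point): Centre of the round black knob, moving with it: 30 mm diameter, 22 mm long, axis level along own x, 55 mm above the bench. Pulls straight out along own -x, away from the box. The box's front face is 28 mm behind this point (+x) when the knob is in; the free end face is 11 mm before it (-x).
- well0 (a point): Middle of the mouth of a tray well, level with the tray's top, at tray x = -51.75, y = +44.5 mm; axes as the tray's. 29 mm wide (x), 91 mm long (y). Its floor pad starts 13 mm down, held by 5 N friction: a blank laid in stands 7 mm proud until pressed (8 to 15 N); the pad then sinks 7 mm to its stop and stays there, the blank flush. Ribs between wells 5.5 mm.
- well1 (a point): Middle of the mouth of a tray well, level with the tray's top, at tray x = -17.25, y = +44.5 mm; axes as the tray's. 29 mm wide (x), 91 mm long (y). Its floor pad starts 13 mm down, held by 5 N friction: a blank laid in stands 7 mm proud until pressed (8 to 15 N); the pad then sinks 7 mm to its stop and stays there, the blank flush. Ribs between wells 5.5 mm.
- well2 (a point): Middle of the mouth of a tray well, level with the tray's top, at tray x = 17.25, y = +44.5 mm; axes as the tray's. 29 mm wide (x), 91 mm long (y). Its floor pad starts 13 mm down, held by 5 N friction: a blank laid in stands 7 mm proud until pressed (8 to 15 N); the pad then sinks 7 mm to its stop and stays there, the blank flush. Ribs between wells 5.5 mm.
- well3 (a point): Middle of the mouth of a tray well, level with the tray's top, at tray x = 51.75, y = +44.5 mm; axes as the tray's. 29 mm wide (x), 91 mm long (y). Its floor pad starts 13 mm down, held by 5 N friction: a blank laid in stands 7 mm proud until pressed (8 to 15 N); the pad then sinks 7 mm to its stop and stays there, the blank flush. Ribs between wells 5.5 mm.
Mind the look-alikes: they are no part of the job. What is shaped like the part that bears bridge0_mid but blue or turquoise is not meant.

How it is judged:
On the way, in this order (a step that is already met when the one before it is completed fails the run):
1. every blank lies flush in a well of the tray, the tray still before the gantry and the lamp off (z of bridge0_mid in the frame of tray between 0.014 and 0.0203 m and x of bridge0_mid in the frame of tray between -0.059 and 0.059 m and y of bridge0_mid in the frame of tray between 0.036 and 0.053 m and angle between the z axis of each of bridge0_mid, bridge1_mid, bridge2_mid, bridge3_mid and the z axis of tray, either way round below 0.08 rad and z of bridge1_mid in the frame of tray between 0.014 and 0.0203 m and x of bridge1_mid in the frame of tray between -0.059 and 0.059 m and y of bridge1_mid in the frame of tray between 0.036 and 0.053 m and z of bridge2_mid in the frame of tray between 0.014 and 0.0203 m and x of bridge2_mid in the frame of tray between -0.059 and 0.059 m and y of bridge2_mid in the frame of tray between 0.036 and 0.053 m and z of bridge3_mid in the frame of tray between 0.014 and 0.0203 m and x of bridge3_mid in the frame of tray between -0.059 and 0.059 m and y of bridge3_mid in the frame of tray between 0.036 and 0.053 m and value of joint switch below 0.004 m and z of tray in the frame of lane below 0.01 m and x of tray in the frame of lane between -0.008 and 0.008 m and y of tray in the frame of lane below -0.08 m), for 0.2 s.
2. the lamp knob is pulled out to its stop (value of joint switch above 0.018 m), for 0.2 s.
3. the tray's wells pass under the gantry beam with the lamp on (value of joint switch above 0.018 m and z of tray in the frame of lane below 0.01 m and x of tray in the frame of lane between -0.008 and 0.008 m and y of tray in the frame of lane between -0.075 and -0.015 m), for 0.1 s.
4. the tray has reached the end stop beyond the gantry (within 8 mm), blanks flush, lamp still on (value of joint switch above 0.018 m and z of tray in the frame of lane below 0.01 m and x of tray in the frame of lane between -0.008 and 0.008 m and y of tray in the frame of lane above 0.049 m and z of bridge0_mid in the frame of tray between 0.014 and 0.0203 m and x of bridge0_mid in the frame of tray between -0.059 and 0.059 m and y of bridge0_mid in the frame of tray between 0.036 and 0.053 m and angle between the z axis of each of bridge0_mid, bridge1_mid, bridge2_mid, bridge3_mid and the z axis of tray, either way round below 0.08 rad and z of bridge1_mid in the frame of tray between 0.014 and 0.0203 m and x of bridge1_mid in the frame of tray between -0.059 and 0.059 m and y of bridge1_mid in the frame of tray between 0.036 and 0.053 m and z of bridge2_mid in the frame of tray between 0.014 and 0.0203 m and x of bridge2_mid in the frame of tray between -0.059 and 0.059 m and y of bridge2_mid in the frame of tray between 0.036 and 0.053 m and z of bridge3_mid in the frame of tray between 0.014 and 0.0203 m and x of bridge3_mid in the frame of tray between -0.059 and 0.059 m and y of bridge3_mid in the frame of tray between 0.036 and 0.053 m), for 0.2 s.
5. the lamp knob is pushed in again (value of joint switch below 0.004 m and z of tray in the frame of lane below 0.01 m and x of tray in the frame of lane between -0.008 and 0.008 m and y of tray in the frame of lane above 0.049 m), for 0.2 s.
At the end, for the whole second after the job is handed in: Knob pushed in (less than 4 mm out); tray in the lane beyond the gantry, within 8 mm of the end stop and at rest; every blank that is present lies level in a well of the tray, its top within 2.3 mm of flush (all of step 5 and z of bridge0_mid in the frame of tray between 0.014 and 0.0203 m and x of bridge0_mid in the frame of tray between -0.059 and 0.059 m and y of bridge0_mid in the frame of tray between 0.036 and 0.053 m and angle between the z axis of each of bridge0_mid, bridge1_mid, bridge2_mid, bridge3_mid and the z axis of tray, either way round below 0.08 rad and z of bridge1_mid in the frame of tray between 0.014 and 0.0203 m and x of bridge1_mid in the frame of tray between -0.059 and 0.059 m and y of bridge1_mid in the frame of tray between 0.036 and 0.053 m and z of bridge2_mid in the frame of tray between 0.014 and 0.0203 m and x of bridge2_mid in the frame of tray between -0.059 and 0.059 m and y of bridge2_mid in the frame of tray between 0.036 and 0.053 m and z of bridge3_mid in the frame of tray between 0.014 and 0.0203 m and x of bridge3_mid in the frame of tray between -0.059 and 0.059 m and y of bridge3_mid in the frame of tray between 0.036 and 0.053 m and linear speed of tray below 0.02 m/s); the robot touches nothing.
It fails at once if one of the other things on the bench (wax tin, peg, peg shaper) is shifted by more than 40 mm (distance of any of waxtin, peg0, shaper from where it was at the start of the episode above 0.04 m).
Of bridge0, bridge1, bridge2, bridge3 only 3 to 4 are there at a start; the rules pass over those that are not, and their reading is None.
At some moment in a run one of bridge0, bridge1, bridge2, bridge3 may be knocked a few centimetres aside while the robot is not near it.
Once in a run the grip may slacken for a moment while it holds something.
It also fails if it takes over 208 s, if anything falls off the work surface, if the arm or the gripper's body presses on something with over 40 N, if the wrist force passes 120 N, or if a joint passes its speed limit or range.

## Working session

There is one attempt and no reset: what is moved stays moved. The work goes in short steps, each a Python script; the robot and the scene stay as the last script left them, time stands still between calls to the robot, and variables do not carry over. Pictures are saved under pics/ and viewed, and the job is handed in when it is done.

```bash
mkdir -p pics; ls; python3 - <<'E'
from station import bot, capture, camera_model, monitor
import cv2
for n in ("scene","top","wrist"):
    im=capture(n); cv2.imwrite(f"pics/a_{n}.png",im[:,:,::-1]); print(n,camera_model(n))
print(monitor.get_time(),monitor.get_ee_pos(),monitor.get_orientation())
E
```

```text
pics
scene {'camera_matrix': array([[550.81485568,   0.        , 323.2911477 ],
       [  0.        , 550.81485568, 238.67486363],
       [  0.        ,   0.        ,   1.        ]]), 'rvec': array([ 1.97480081,  1.20617292, -0.59836735]), 'tvec': array([-0.20924402, -0.2422846 ,  1.96711809])}
top {'camera_matrix': array([[538.45677486,   0.        , 314.27219896],
       [  0.        , 538.45677486, 243.03083202],
       [  0.        ,   0.        ,   1.        ]]), 'rvec': array([ 2.17704101, -2.04154077,  0.21748516]), 'tvec': array([-0.06144475,  0.52821248,  1.18783159])}
wrist {'camera_matrix': array([[371.64829954,   0.        , 327.9661261 ],
       [  0.        , 371.64829954, 240.04105934],
       [  0.        ,   0.        ,   1.        ]]), 'tool_from_camera': array([[-6.21182754e-04, -9.64578852e-01, -2.63793959e-01,
         6.70006673e-02],
       [ 9.99999573e-01, -4.18506641e-04, -8.24506495e-04,
         8.18728378e-05],
       [ 6.84902004e-04, -2.63794359e-01,  9.64578699e-01,
        -1.25490580e-01],
       [ 0.00000000e+00,  0.00000000e+00,  0.00000000e+00,
         1.00000000e+00]])}
0.15 [ 0.22507062 -0.60928572  0.24747874] [-7.60464313e-04  9.84385714e-01  1.76023157e-01 -1.89071743e-04]
```

View pics/a_top.png

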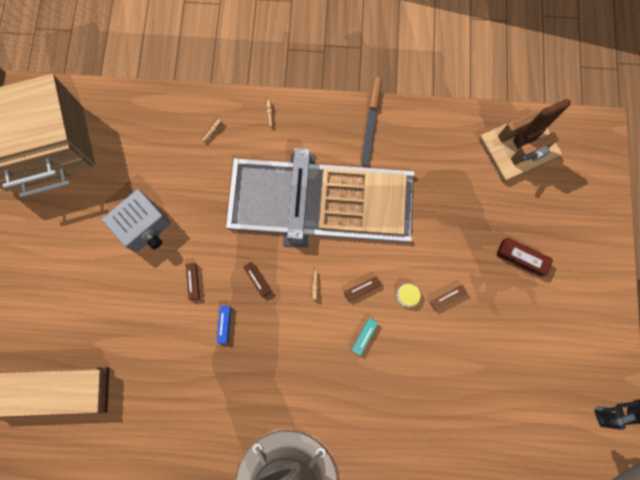

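View pics/a_scene.png

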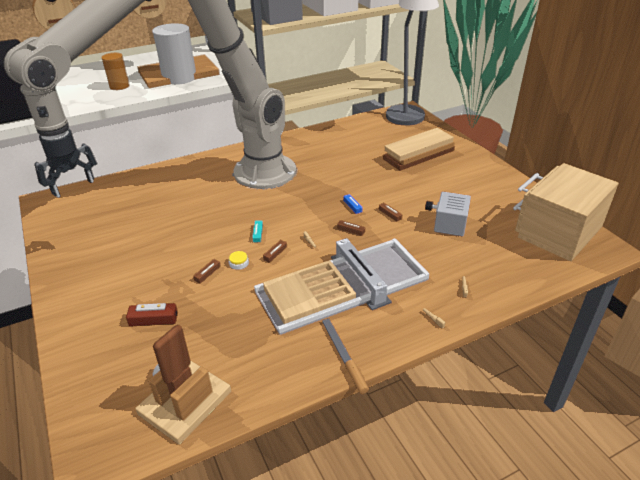

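View pics/a_wrist.png

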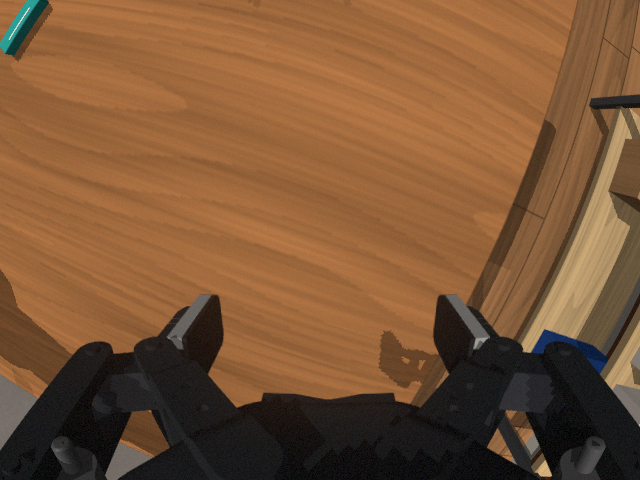

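```bash
cat > h.py <<'E'
import numpy as np, cv2
from scipy.spatial.transform import Rotation as R
from station import bot, move_gripper, kinematics, capture, camera_model, nets, monitor
def cam_pose(name):
    """world_from_cam R, origin; for wrist uses current pose"""
    m=camera_model(name)
    if name!="wrist":
        Rc=cv2.Rodrigues(m["rvec"])[0]; return Rc.T, -Rc.T@np.ravel(m["tvec"])
    p=np.array(monitor.get_ee_pos()); q=np.array(monitor.get_orientation())
    T=np.eye(4); T[:3,:3]=R.from_quat(q[[1,2,3,0]]).as_matrix(); T[:3,3]=p
    T=T@m["tool_from_camera"]; return T[:3,:3],T[:3,3]
def ray(name,uv):
    K=camera_model(name)["camera_matrix"]; uv=np.atleast_2d(np.asarray(uv,float))
    a=(uv[:,0]-K[0,2])/K[0,0]; b=(uv[:,1]-K[1,2])/K[1,1]
    if name!="wrist": return np.c_[a,b,np.ones(len(a))]
    th=np.hypot(a,b); s=np.where(th>1e-9,np.sin(th)/np.maximum(th,1e-9),1)
    return np.c_[a*s,b*s,np.cos(th)]
def to_plane(name,uv,z,pose):
    d=ray(name,uv)@pose[0].T; o=pose[1]
    t=(z-o[2])/d[:,2]; return o+d*t[:,None]
def project(name,P,pose):
    K=camera_model(name)["camera_matrix"]; c=(np.atleast_2d(P)-pose[1])@pose[0]
    if name!="wrist": ab=c[:,:2]/c[:,2:]
    else:
        r=np.hypot(c[:,0],c[:,1]); th=np.arctan2(r,c[:,2]); ab=c[:,:2]*(th/np.maximum(r,1e-9))[:,None]
    return np.c_[ab[:,0]*K[0,0]+K[0,2],ab[:,1]*K[1,1]+K[1,2]]
def snap(name,fn=None):
    pose=cam_pose(name); im=capture(name)
    if fn: cv2.imwrite("pics/"+fn+".png",im[:,:,::-1])
    return pose,im
def down(yaw):
    """tool z down, tool y (jaw axis) at world angle yaw"""
    y=np.array([np.cos(yaw),np.sin(yaw),0]); z=np.array([0,0,-1.]); x=np.cross(y,z)
    q=R.from_matrix(np.c_[x,y,z]).as_quat(); return q[[3,0,1,2]]
def rect_world(name,mask,z,pose):
    """min-area rect of mask mapped to plane z -> centre, long-axis angle, (long,short)"""
    c,_=cv2.findContours(mask.astype(np.uint8),cv2.RETR_EXTERNAL,cv2.CHAIN_APPROX_NONE)
    c=max(c,key=cv2.contourArea)[:,0,:]
    P=to_plane(name,c,z,pose)[:,:2]
    (cx,cy),(w,h),a=cv2.minAreaRect((P*1000).astype(np.float32))
    if w<h: a+=90; w,h=h,w
    return np.array([cx,cy])/1000,np.radians(a),(w,h)
E
python3 - <<'E'
from h import *
pose,im=snap("top","b_top")
for z0,l in ((.01,"bridge0_mid"),(.0,"waxtin"),(.01,"peg0"),(0,"shaper"),(.04,"lampbox"),(.055,"switch_knob"),(.034,"tray")):
    for r in nets.regions_of("top",l):
        c,a,s=rect_world("top",r["region"],z0,pose)
        print(l,round(r["confidence"],2),np.round(r["position"]),np.round(c,4),round(np.degrees(a),1),np.round(s))
for z0,l in ((.0,"lampbox"),(.055,"switch_knob"),(0.034,"well0"),(0.034,"well1"),(0.034,"well2"),(0.034,"well3"),(0.006,"tray"),(.038,"gantry"),(0,"lane")):
    for r in nets.mark_of("top",l): print(l,round(r["confidence"],2),np.round(r["position"],1),np.round(to_plane("top",[r["position"]],z0,pose)[0],4))
crop=im[240:360,160:500]; cv2.imwrite("pics/b_crop.png",cv2.resize(crop[:,:,::-1],None,fx=2.3,fy=2.3,interpolation=cv2.INTER_CUBIC))
print(monitor.get_time())
E
```

```text
bridge0_mid 0.9 [363. 340.] [ 0.3267 -0.1553] 153.6 [86. 26.]
bridge0_mid 0.83 [224. 326.] [0.3346 0.1701] 0.5 [86. 26.]
bridge0_mid 0.6 [256. 282.] [0.4438 0.1031] 37.2 [90. 24.]
waxtin 0.79 [407. 294.] [ 0.4306 -0.2574] 93.7 [55. 55.]
peg0 0.65 [364. 202.] [ 0.6511 -0.1374] 89.6 [206. 162.]
shaper 0.87 [522. 255.] [ 0.5397 -0.5342] 67.2 [132.  55.]
lampbox 0.84 [141. 221.] [0.5507 0.3867] 45.4 [146. 117.]
switch_knob 0.71 [154. 242.] [0.5112 0.3461] 49.9 [36. 26.]
tray 0.87 [365. 207.] [ 0.6431 -0.1367] 88.9 [201. 159.]
lampbox 0.59 [145.1 222.2] [0.5678 0.3868 0.    ]
switch_knob 0.75 [154.1 242.3] [0.509  0.3415 0.055 ]
well0 0.83 [346.9 207. ] [ 0.6282 -0.0992  0.034 ]
well0 0.78 [342.6 219.8] [ 0.5961 -0.0907  0.034 ]
well0 0.6 [344.8 179.2] [ 0.6972 -0.0906  0.034 ]
well0 0.59 [347.1 190.2] [ 0.67   -0.0976  0.034 ]
well0 0.36 [448.5 295.9] [ 0.4313 -0.3437  0.034 ]
well1 0.83 [346.9 207. ] [ 0.6282 -0.0992  0.034 ]
well1 0.78 [342.6 219.8] [ 0.5961 -0.0907  0.034 ]
well1 0.6 [344.8 179.2] [ 0.6972 -0.0906  0.034 ]
well1 0.59 [347.1 190.2] [ 0.67   -0.0976  0.034 ]
well1 0.36 [448.5 295.9] [ 0.4313 -0.3437  0.034 ]
well2 0.83 [346.9 207. ] [ 0.6282 -0.0992  0.034 ]
well2 0.78 [342.6 219.8] [ 0.5961 -0.0907  0.034 ]
well2 0.6 [344.8 179.2] [ 0.6972 -0.0906  0.034 ]
well2 0.59 [347.1 190.2] [ 0.67   -0.0976  0.034 ]
well2 0.36 [448.5 295.9] [ 0.4313 -0.3437  0.034 ]
well3 0.83 [346.9 207. ] [ 0.6282 -0.0992  0.034 ]
well3 0.78 [342.6 219.8] [ 0.5961 -0.0907  0.034 ]
well3 0.6 [344.8 179.2] [ 0.6972 -0.0906  0.034 ]
well3 0.59 [347.1 190.2] [ 0.67   -0.0976  0.034 ]
well3 0.36 [448.5 295.9] [ 0.4313 -0.3437  0.034 ]
tray 0.79 [365.8 206.9] [ 0.6394 -0.1466  0.006 ]
gantry 0.93 [296.7 196.9] [0.6442 0.0217 0.038 ]
lane 0.63 [299.6 198.5] [0.652  0.0162 0.    ]
1.0
```

View pics/b_crop.png

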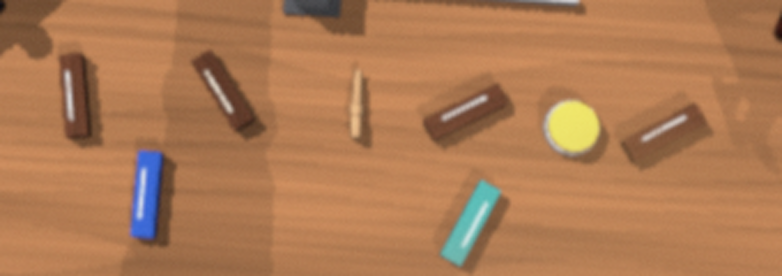

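Four dark blanks at top pixels (193,282), (257,281), (363,290), (450,298). They are dark brown with a pale line, so they fit the description. Blue (224,325) and turquoise (365,337) are look-alikes, and the crop confirms this. Next I measure the blanks by colour.

```bash
cat >> h.py <<'E'
def dark_mask(im):
    hsv=cv2.cvtColor(im,cv2.COLOR_RGB2HSV); H,S,V=[hsv[:,:,i].astype(int) for i in range(3)]
    return H,S,V
E
python3 - <<'E'
from h import *
im=cv2.imread("pics/b_top.png")[:,:,::-1].copy()
for p in ((193,282),(188,275),(257,286),(370,292),(372,285),(460,292),(440,303),(350,294),(480,290),(240,300),(375,300),(200,290)):
    print(p,im[p[1],p[0]],cv2.cvtColor(im[p[1]:p[1]+1,p[0]:p[0]+1],cv2.COLOR_RGB2HSV)[0,0])
pose=cam_pose("top")
g=(im[:,:,0]<125).astype(np.uint8)
n,lab,st,ce=cv2.connectedComponentsWithStats(g[255:360,160:500])
for i in range(1,n):
    if st[i,4]>80:
        m=np.zeros((480,640),bool); m[255:360,160:500]=lab==i
        c,a,s=rect_world("top",m,.018,pose); print(ce[i]+[160,255],st[i,4],c,np.degrees(a),np.round(s))
print(bot.finger_overhang)
E
```

```text
(193, 282) [107  64  45] [  9 148 107]
(188, 275) [165 144 136] [  8  45 165]
(257, 286) [143 117 103] [ 11  71 143]
(370, 292) [124  87  59] [ 13 134 124]
(372, 285) [109  70  50] [ 10 138 109]
(460, 292) [121  78  56] [ 10 137 121]
(440, 303) [130  86  60] [ 11 137 130]
(350, 294) [111  72  52] [ 10 136 111]
(480, 290) [187 129  84] [ 13 140 187]
(240, 300) [161 109  74] [ 12 138 161]
(375, 300) [183 128  84] [ 13 138 183]
(200, 290) [104  71  46] [ 13 142 104]
[171.00793651 258.17460317] 126 [0.47846078 0.31074384] 93.69753241539001 [48. 19.]
[195.71328671 284.21212121] 429 [0.42587027 0.24536057] 10.197691917419434 [95. 33.]
[259.82531646 281.49113924] 395 [0.43970865 0.09667435] 36.45869064331055 [101.  28.]
[363.05128205 290.98290598] 351 [ 0.43356866 -0.14851317] 120.16636276245117 [86. 31.]
[226.28620102 326.1669506 ] 587 [0.33188232 0.16319922] 179.36621856689453 [93. 40.]
[364.58047493 336.81794195] 379 [ 0.32451883 -0.15993207] 153.96794891357422 [86. 36.]
0.017
```

```bash
cat >> h.py <<'E'
def goto(x,y,z,yaw,ptp=True):
    """choose the half-turn with less joint travel"""
    q0=np.array(monitor.get_q()); best=None
    for k in (0,np.pi):
        o=down(yaw+k); q=kinematics.solve_ik([x,y,z],o)
        if q is None: continue
        q=np.array(q); d=np.abs(q-q0).max()+ (0.3 if abs(q[6])>2.6 else 0)
        if best is None or d<best[0]: best=(d,o,q)
    if best is None: raise RuntimeError("no ik")
    bot.move_ptp([x,y,z],best[1]); return best
E
python3 - <<'E'
from h import *
t=monitor.get_time()
d=goto(.42,-.33,.2,np.radians(120+90)); print(d, monitor.get_time()-t)
pose,im=snap("wrist","c1")
for r in nets.regions_of("wrist","bridge0_mid"):
    c,a,s=rect_world("wrist",r["region"],.02,pose); print(r["confidence"],r["position"],c,np.degrees(a),s)
print(monitor.get_ee_pos())
E
```

```text
(np.float64(1.0594871527493481), array([0.       , 0.5      , 0.8660254, 0.       ]), array([ 0.91433746,  0.25349623, -0.38550953,  1.8623876 ,  0.10917345,
        1.04620002,  1.00876794])) 1.2999999999999998
0.65 [355.2, 12.3] [ 0.34897336 -0.16791652] 155.19049072265625 (44.53965377807617, 27.398757934570312)
0.2 [451.2, 50.5] [ 0.43736887 -0.1470105 ] 119.7066650390625 (87.99419403076172, 29.163930892944336)
[ 0.4193687  -0.33158579  0.20007165]
```

View pics/c1.png

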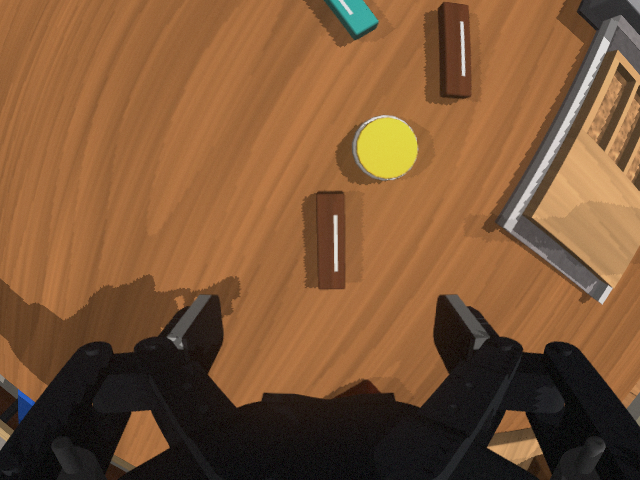

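```bash
python3 - <<'E'
import cv2
im=cv2.imread("pics/c1.png")
cv2.imwrite("pics/c1c.png",cv2.resize(im[180:300,280:400],None,fx=5,fy=5,interpolation=cv2.INTER_NEAREST))
hs=cv2.cvtColor(im,cv2.COLOR_BGR2HSV)
for r in (200,280):
  for c in range(304,362,3): print(c,im[r,c,::-1],hs[r,c])
E
```

```text
304 [121  80  46] [ 14 158 121]
307 [109  73  43] [ 14 154 109]
310 [107  71  41] [ 14 157 107]
313 [106  70  42] [ 13 154 106]
316 [79 46 29] [ 10 161  79]
319 [106  64  41] [ 11 156 106]
322 [102  61  38] [ 11 160 102]
325 [104  64  41] [ 11 154 104]
328 [93 53 26] [ 12 184  93]
331 [99 62 38] [ 12 157  99]
334 [101  62  39] [ 11 157 101]
337 [107  67  40] [ 12 160 107]
340 [108  63  39] [ 10 163 108]
343 [106  65  39] [ 12 161 106]
346 [144  96  55] [ 14 158 144]
349 [146  98  58] [ 14 154 146]
352 [150  99  58] [ 13 156 150]
355 [152  99  57] [ 13 159 152]
358 [152 102  61] [ 14 153 152]
361 [150  98  56] [ 13 160 150]
304 [149  99  60] [ 13 152 149]
307 [108  71  42] [ 13 156 108]
310 [106  69  43] [ 12 152 106]
313 [106  70  42] [ 13 154 106]
316 [114  74  45] [ 13 154 114]
319 [95 57 39] [ 10 150  95]
322 [102  57  37] [  9 163 102]
325 [97 59 37] [ 11 158  97]
328 [99 59 38] [ 10 157  99]
331 [101  59  38] [ 10 159 101]
334 [110  66  41] [ 11 160 110]
337 [108  64  41] [ 10 158 108]
340 [104  58  38] [  9 162 104]
343 [105  61  41] [  9 155 105]
346 [154 101  59] [ 13 157 154]
349 [156 103  62] [ 13 154 156]
352 [155 104  62] [ 14 153 155]
355 [149 100  58] [ 14 156 149]
358 [151 100  59] [ 13 155 151]
361 [157 105  62] [ 14 154 157]
```

View pics/c1c.png

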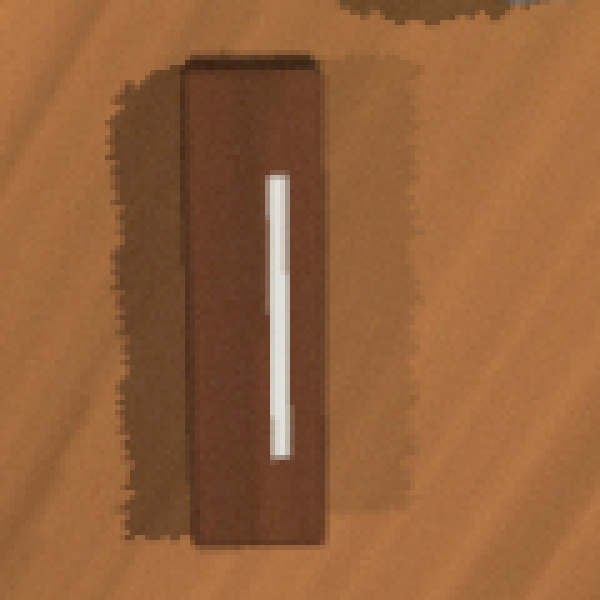

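```bash
cat >> h.py <<'E'
from scipy.optimize import minimize
def bmask(im):
    f=cv2.GaussianBlur(im.astype(np.float32),(5,5),0)
    r,g,b=f[:,:,0],f[:,:,1],f[:,:,2]
    m=((g/(r+1)<0.632)&(r<130)&(r>60)&(b<r*.6)).astype(np.uint8)
    m=cv2.morphologyEx(m,cv2.MORPH_OPEN,np.ones((3,3)))
    return cv2.morphologyEx(m,cv2.MORPH_CLOSE,np.ones((9,9)))
def box_hull(name,x,y,yaw,pose,z0=0.,dim=(.086,.024,.020)):
    P=np.array([[sx*dim[0]/2,sy*dim[1]/2,z0+sz*dim[2]] for sx in(-1,1) for sy in(-1,1) for sz in(0,1)])
    c,s=np.cos(yaw),np.sin(yaw); W=np.c_[x+c*P[:,0]-s*P[:,1],y+s*P[:,0]+c*P[:,1],P[:,2]]
    return cv2.convexHull(project(name,W,pose).astype(np.float32))
def fit_box(name,mask,pose,x0,z0=0.,dim=(.086,.024,.020)):
    m=mask.astype(np.uint8)
    def cost(v):
        h=box_hull(name,*v,pose,z0,dim); r=np.zeros(m.shape,np.uint8)
        cv2.fillConvexPoly(r,np.round(h*16).astype(np.int32),1,cv2.LINE_8,4)
        return 1-np.logical_and(r,m).sum()/max(1,np.logical_or(r,m).sum())
    S=np.array([x0]+[np.array(x0)+d for d in ((.006,0,0),(0,.006,0),(0,0,.12))])
    r=minimize(cost,x0,method="Nelder-Mead",options=dict(initial_simplex=S,xatol=1e-4,fatol=1e-4))
    return r.x,1-r.fun
def find_blanks(name,im,pose,minarea=400):
    m=bmask(im); n,lab,st,ce=cv2.connectedComponentsWithStats(m); out=[]
    for i in range(1,n):
        if st[i,4]<minarea: continue
        mm=lab==i
        c,a,s=rect_world(name,mm,.02,pose)
        if not(60<s[0]<110 and 15<s[1]<45): continue
        v,iou=fit_box(name,mm,pose,[c[0],c[1],a]); out.append((v,iou,np.round(ce[i])))
    return out
E
python3 - <<'E'
from h import *
pose=cam_pose("wrist"); im=capture("wrist")
cv2.imwrite("pics/c1m.png",bmask(im)*255)
for v,i,c in find_blanks("wrist",im,pose): print(np.round(v[:2],4),np.degrees(v[2]),i,c)
t=monitor.get_time()
goto(.645,-.10,.2,0); print(monitor.get_time()-t)
pose,im=snap("wrist","c2")
for r in nets.mark_of("wrist","well0"): print(r["confidence"],r["position"],to_plane("wrist",[r["position"]],.034,pose)[0])
for r in nets.mark_of("wrist","gantry"): print(r["confidence"],r["position"],to_plane("wrist",[r["position"]],.038,pose)[0])
print(monitor.get_ee_pos(),monitor.get_orientation())
E
```

```text
[ 0.4392 -0.1422] 118.6718966276401 0.7833281298782392 [457.  48.]
[ 0.4309 -0.3472] 120.35738651779103 0.9341736694677871 [331. 240.]
1.2249999999999996
0.87 [399.0, 212.2] [ 0.70181955 -0.09179957  0.034     ]
0.85 [270.0, 207.7] [ 0.59802945 -0.0879688   0.034     ]
0.56 [354.1, 209.3] [ 0.66534536 -0.08959746  0.034     ]
0.55 [311.8, 207.9] [ 0.63164422 -0.0884081   0.034     ]
0.72 [334.0, 71.7] [0.64938274 0.018706   0.038     ]
[ 0.64438517 -0.10223866  0.20002834] [ 2.56509676e-04  7.08120817e-01  7.06091055e-01 -5.15239070e-04]
```

View pics/c2.png

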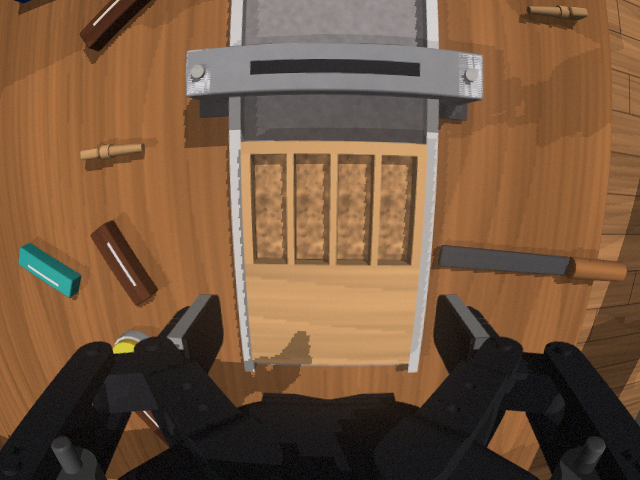

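View pics/c1m.png

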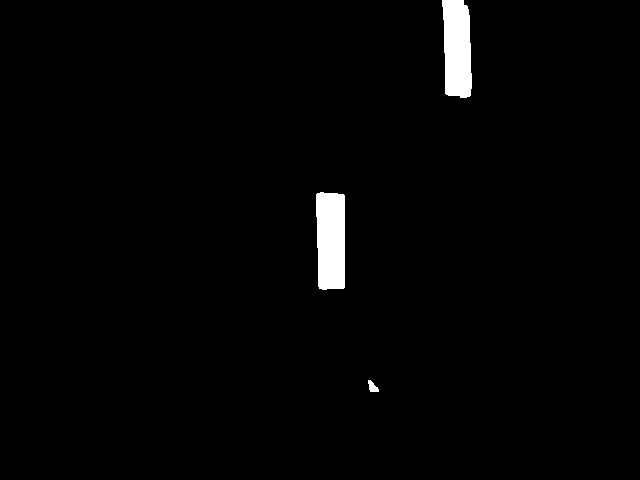

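```bash
cat >> h.py <<'E'
WX=[-.05175,-.01725,.01725,.05175]
def tray_pts(tx,ty,yaw,L):
    L=np.atleast_2d(L); c,s=np.cos(yaw),np.sin(yaw)
    return np.c_[tx+c*L[:,0]-s*L[:,1],ty+s*L[:,0]+c*L[:,1]]
def overlay(fn,name,im,pose,tr,scale=2.0,crop=None):
    o=im[:,:,::-1].copy(); o=cv2.resize(o,None,fx=scale,fy=scale,interpolation=cv2.INTER_CUBIC)
    rects=[(w-.0145,w+.0145,-.001,.090) for w in WX]+[(-.074,.074,-.1,.1)]
    for a,b,c,d in rects:
        L=np.array([[a,c],[b,c],[b,d],[a,d]]); P=tray_pts(*tr,L)
        uv=project(name,np.c_[P,np.full(4,.034)],pose)
        cv2.polylines(o,[np.round((uv+.5)*scale).astype(np.int32)],True,(0,255,0),1)
    if crop: x0,y0,x1,y1=[int(v*scale) for v in crop]; o=o[y0:y1,x0:x1]
    cv2.imwrite("pics/"+fn+".png",o)
E
python3 - <<'E'
from h import *
im=cv2.imread("pics/c2.png")[:,:,::-1].copy(); pose=cam_pose("wrist")
M=np.array([[.59803,-.08797],[.63164,-.08841],[.66535,-.0896],[.70182,-.0918]])
L=np.c_[WX,[.0445]*4]
A=L-L.mean(0);B=M-M.mean(0); yaw=np.arctan2((A[:,0]*B[:,1]-A[:,1]*B[:,0]).sum(),(A*B).sum())
c,s=np.cos(yaw),np.sin(yaw); t=M.mean(0)-np.array([c*0-s*.0445,s*0+c*.0445])
print(t,np.degrees(yaw))
overlay("c2o","wrist",im,pose,(*t,yaw),3.3,(225,130,450,300))
E
```

```text
[ 0.64757595 -0.13391499] -2.1043925179389564
```

View pics/c2o.png

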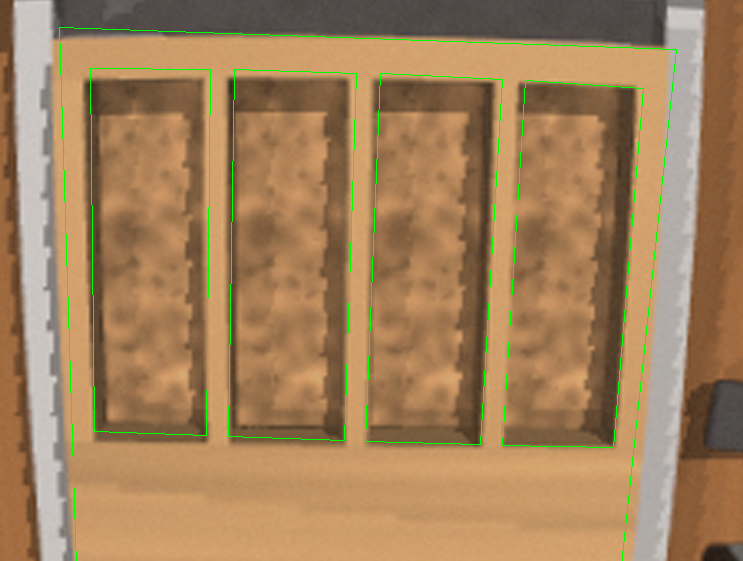

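```bash
cat >> h.py <<'E'
from scipy.optimize import least_squares
def fit_tray(name,uv,L,pose,z=.034,x0=(.645,-.135,-.02)):
    P=to_plane(name,uv,z,pose)[:,:2]
    r=least_squares(lambda v:(tray_pts(*v,L)-P).ravel(),x0); return r.x,r.fun.reshape(-1,2)
E
python3 - <<'E'
from h import *
im=cv2.imread("pics/c2.png")[:,:,::-1].copy(); pose=cam_pose("wrist")
uv=np.array([(86,81),(205,80),(207,441),(97,441),(229,79),(349,80),(346,442),(230,441),(374,81),(495,83),(483,444),(366,443),(519,85),(636,88),(614,446),(505,446),(54,38),(668,47)],float)/3.3+[225,130]-.35
L=[]
for w in WX: L+=[[w-.0145,.09],[w+.0145,.09],[w+.0145,-.001],[w-.0145,-.001]]
L+=[[-.074,.1],[.074,.1]]
for z in (.034,.031,.038):
    v,e=fit_tray("wrist",uv,np.array(L),pose,z); print(z,v,np.degrees(v[2]),np.sqrt((e**2).mean(0))*1000)
    if z==.034: tr=v; print(np.round(e*1000,1).tolist())
overlay("c2p","wrist",im,pose,tr,3.3,(225,130,450,300))
np.save("tray.npy",tr)
E
```

```text
0.034 [ 0.64827573 -0.13531552 -0.01546385] -0.8860135199273069 [0.28086715 0.50330488]
[[-0.3, 0.5], [-0.1, 0.6], [0.4, -0.6], [-0.3, -0.0], [-0.3, 0.4], [0.3, 0.5], [-0.2, -0.8], [0.0, -0.7], [-0.1, 0.6], [0.2, 0.4], [-0.2, -0.6], [0.3, -0.6], [-0.1, 0.7], [0.3, 0.3], [0.3, -0.3], [-0.4, -0.1], [-0.3, -0.1], [0.4, -0.1]]
0.031 [ 0.64831744 -0.13582225 -0.01546393] -0.8860179540161333 [0.40501301 0.29735254]
0.038 [ 0.64822011 -0.13463988 -0.01546389] -0.8860154344340739 [0.81181435 1.0805383 ]
```

View pics/c2p.png

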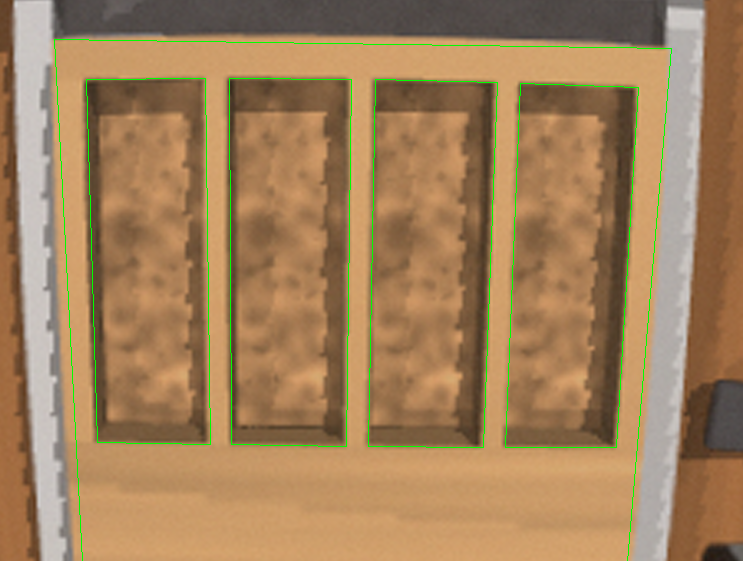

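```bash
python3 - <<'E'
from h import *
t=monitor.get_time()
move_gripper(.024); print("w",monitor.get_grip_width(),monitor.get_time()-t)
goto(.39,-.40,.06,np.radians(210)); print(monitor.get_time()-t)
print(bot.move_l([.39,-.40,.012],rate=.04,guard=3),monitor.get_ee_pos(),monitor.get_contact_force(),monitor.get_time()-t)
bot.move_l([.39,-.40,.05],rate=.2); move_gripper(.05)
print(monitor.get_time()-t)
goto(.42,-.34,.2,np.radians(210))
pose,im=snap("wrist","c3")
for v,i,c in find_blanks("wrist",im,pose): print(np.round(v[:2],4),np.degrees(v[2]),i,c)
print(monitor.get_time())
E
```

```text
w 0.023715033067798968 0.6082999999999998
2.1499999999999995
True [ 0.38975435 -0.39978679  0.01704688] [-0.42398416 -0.8344152   4.64845907] 3.1333
3.8167
[ 0.4388 -0.1411] 118.12224679611967 0.7914691943127962 [462.  45.]
[ 0.431  -0.3471] 120.6318267481395 0.9453232462173315 [336. 232.]
8.3917
```

```bash
cat >> h.py <<'E'
def pick(v):
    x,y,a=v; d=goto(x,y,.09,a+np.pi/2)
    g=bot.move_l([x,y,.027],rate=.12,guard=8)
    move_gripper(0.0); w=monitor.get_grip_width()
    print("pick guard",g,"w",w,"t",monitor.get_time(),monitor.get_ee_pos())
    bot.move_l([x,y,.12],rate=.2); return w
def well_xy(i): 
    tr=np.load("tray.npy"); return tray_pts(*tr,[[WX[i],.0445]])[0],tr[2]
def carry(i,fn=None):
    p,yaw=well_xy(i); goto(p[0],p[1],.115,yaw)
    w=monitor.get_grip_width(); pose,im=snap("wrist",fn)
    e=np.array(monitor.get_ee_pos()); q=np.array(monitor.get_orientation())
    ty=R.from_quat(q[[1,2,3,0]]).as_matrix()[:,1]; ang=np.arctan2(ty[1],ty[0])+np.pi/2
    v,iou=None,0
    z0=e[2]-.027
    m=bmask(im); n,lab,st,ce=cv2.connectedComponentsWithStats(m)
    h=box_hull("wrist",e[0],e[1],ang,pose,z0); mm=np.zeros(m.shape,np.uint8); cv2.fillConvexPoly(mm,np.round(h).astype(int),1)
    k=np.bincount(lab[mm>0],minlength=n); k[0]=0
    if k.max()>200:
        v,iou=fit_box("wrist",lab==k.argmax(),pose,[e[0],e[1],ang],z0)
        rel=v[:2]-e[:2]; c,s=np.cos(yaw),np.sin(yaw)
        print("held offset tray xy mm",np.round(1e3*np.array([c*rel[0]+s*rel[1],-s*rel[0]+c*rel[1]]),1),"dyaw",np.degrees(v[2]-ang),"iou",round(iou,3),"w",w)
    else: print("nothing held seen; w",w)
    return w
E
python3 - <<'E'
from h import *
pick([.431,-.3471,np.radians(120.6)])
carry(3,"d1"); print(monitor.get_time())
E
```

```text
pick guard False w 0.022284136098743627 t 9.9417 [ 0.43184394 -0.34767551  0.02834694]
held offset tray xy mm [-0.3 -2.5] dyaw 0.05928526214030528 iou 0.724 w 0.022166735637246797
12.0
```

View pics/d1.png

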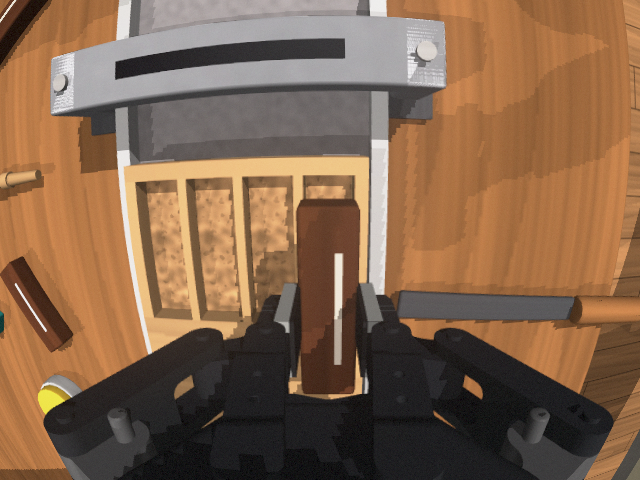

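```bash
python3 - <<'E'
from h import *
pose=cam_pose("wrist"); im=cv2.imread("pics/d1.png"); e=np.array(monitor.get_ee_pos()); tr=np.load("tray.npy")
print(e, well_xy(3))
o=cv2.resize(im,None,fx=2,fy=2)
for dy,col in ((0,(0,255,0)),(-.0025,(0,0,255))):
    z0=e[2]-.0275; P=np.array([[sx*.012,sy*.043+dy] for sx,sy in ((-1,-1),(1,-1),(1,1),(-1,1))])
    W=tray_pts(e[0],e[1],tr[2],P)
    for z in (z0,z0+.02):
        uv=project("wrist",np.c_[W,np.full(4,z)],pose); cv2.polylines(o,[np.round((uv+.5)*2).astype(int)],True,col,1)
cv2.imwrite("pics/d1o.png",o[360:820,380:900])
E
```

```text
[ 0.69983805 -0.09426066  0.1144407 ] (array([ 0.70070766, -0.09162107]), np.float64(-0.015463853139915896))
```

View pics/d1o.png

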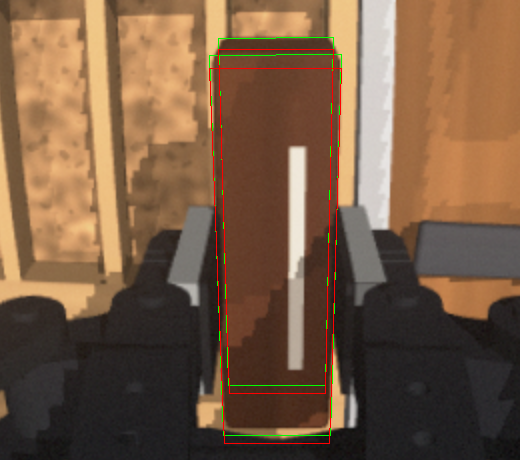

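```bash
cat >> h.py <<'E'
def fine(p,rate=.05,n=2,tol=.0005):
    p=np.array(p,float); cmd=p.copy()
    for k in range(n+1):
        bot.move_l(cmd.tolist(),rate=rate); e=np.array(monitor.get_ee_pos())
        if np.abs(p-e).max()<tol: break
        cmd=cmd+(p-e)
    return cmd-p, p-e     # bias, residual
E
python3 - <<'E'
from h import *
t=monitor.get_time()
p,yaw=well_xy(3)
b,r=fine([*p,.09]); print(b,r,monitor.get_time()-t, monitor.get_contact_force())
q=np.array(monitor.get_orientation()); ty=R.from_quat(q[[1,2,3,0]]).as_matrix(); print("yaw err deg",np.degrees(np.arctan2(ty[1,1],ty[0,1])-yaw), "tilt",ty[:,2])
snap("wrist","d2")
E
```

```text
[0. 0. 0.] [-5.62735966e-05 -1.19593532e-04  1.42764739e-04] 0.6500000000000004 [0.53902973 0.42705884 0.03593627]
yaw err deg 0.008606273183806915 tilt [-8.64650021e-05  1.26957969e-04 -9.99999988e-01]
```

View pics/d2.png

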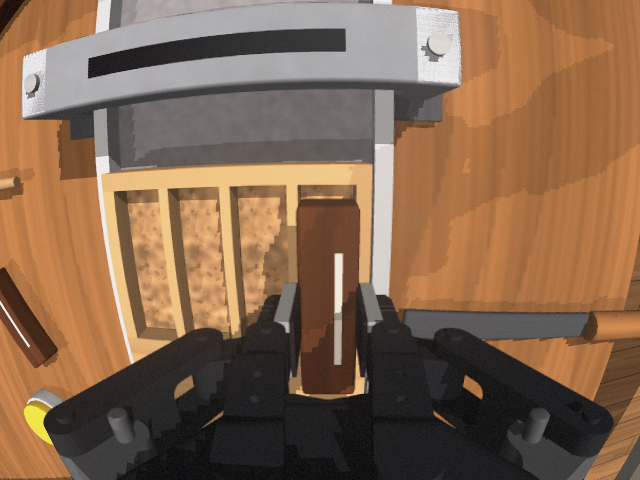

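```bash
cat >> h.py <<'E'
def place(i,press=True):
    p,yaw=well_xy(i)
    bot.move_l([*p,.075],rate=.1)
    g=bot.move_l([*p,.0525],rate=.04,guard=5)
    print("place guard",g,np.round(monitor.get_ee_pos(),4),np.round(monitor.get_contact_force(),1))
    return g
def release_press(i,fn=None):
    p,yaw=well_xy(i)
    move_gripper(.036); bot.move_l([*p,.085],rate=.15)
    if fn: snap("wrist",fn)
def press(i):
    p,yaw=well_xy(i)
    move_gripper(0.); bot.move_l([*p,.066],rate=.12)
    g=bot.move_l([*p,.0508],rate=.04,guard=30)
    bot.dwell(.15)
    print("press guard",g,np.round(monitor.get_ee_pos(),4),np.round(monitor.get_contact_force(),1),"t",monitor.get_time())
    bot.move_l([*p,.10],rate=.2)
E
python3 - <<'E'
from h import *
g=place(3)
if not g: release_press(3,"d3")
E
```

```text
place guard False [ 0.7008 -0.0916  0.0524] [-0.4  0.3 -0.1]
```

```bash
ls pics
```

```text
a_scene.png
a_top.png
a_wrist.png
b_crop.png
b_top.png
c1.png
c1c.png
c1m.png
c2.png
c2o.png
c2p.png
c3.png
d1.png
d1o.png
d2.png
d3.png
```

View pics/d3.png

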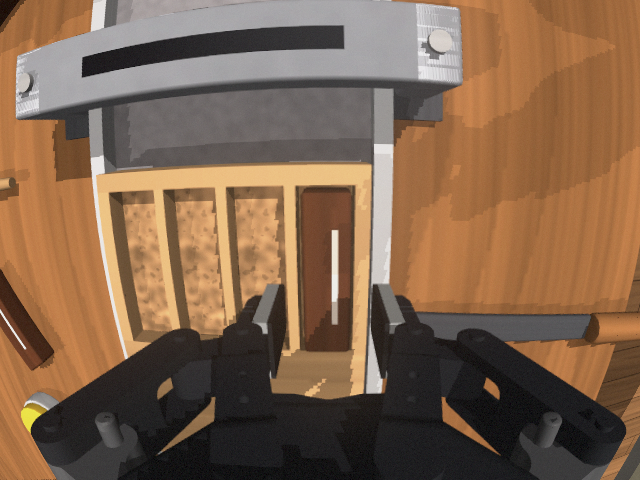

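The blank at (326,270) lies inside the right-hand well. Next I press it and look at the result.

```bash
python3 - <<'E'
from h import *
press(3)
v=np.array([.4388,-.1411])
move_gripper(.05)
t=monitor.get_time()
goto(.43,-.15,.2,np.radians(210)); bot.dwell(.2)
pose,im=snap("wrist","e1")
for v,i,c in find_blanks("wrist",im,pose): print(np.round(v[:2],4),np.degrees(v[2]),i,c)
print(monitor.get_time()-t)
E
```

```text
press guard False [ 0.7013 -0.0916  0.0512] [1.9 0.  2.9] t 15.8417
[ 0.4389 -0.1445] 119.82644616930524 0.9172881355932203 [339. 218.]
[ 0.7183 -0.0916] 86.6776920346236 0.4012404580152672 [578. 305.]
1.383300000000002
```

View pics/e1.png

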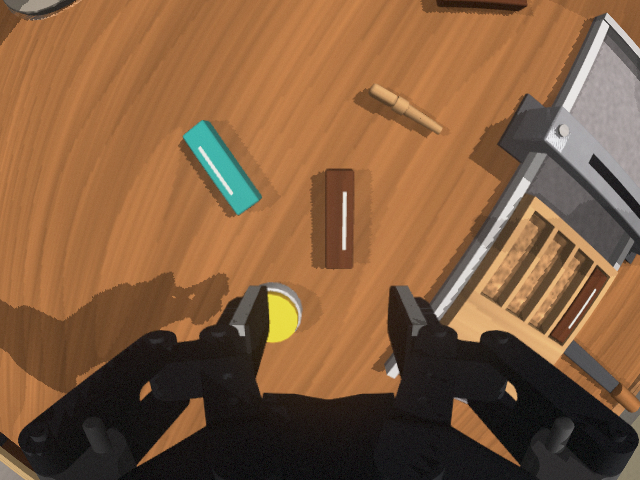

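```bash
python3 - <<'E'
from h import *
w=pick([.4389,-.1445,np.radians(119.8)])
carry(2,"e2"); p,_=well_xy(2); print(fine([*p,.09])); snap("wrist","e3"); print(monitor.get_grip_width(),monitor.get_time())
E
```

```text
pick guard False w 0.022127203847487616 t 19.7083 [ 0.43979659 -0.14478208  0.02818713]
held offset tray xy mm [-0.2 -1.7] dyaw -0.877894082187049 iou 0.74 w 0.021828719037086015
(array([0., 0., 0.]), array([-4.09898081e-05, -9.04596316e-05,  1.10973052e-04]))
0.022173893819892845 22.0
```

View pics/e3.png

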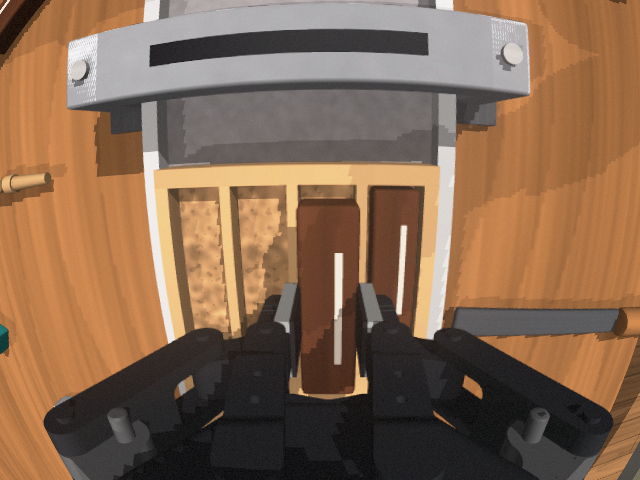

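```bash
python3 - <<'E'
from h import *
g=place(2)
if not g:
    release_press(2,"e4"); press(2)
    move_gripper(.05)
    goto(.435,.09,.2,np.radians(37-90)); bot.dwell(.2)
    pose,im=snap("wrist","f1")
    for v,i,c in find_blanks("wrist",im,pose): print(np.round(v[:2],4),np.degrees(v[2]),i,c)
    print(monitor.get_time())
E
```

```text
place guard False [ 0.6663 -0.091   0.0524] [ 0.1  0.6 -0.4]
press guard False [ 0.6669 -0.0911  0.0512] [2.  0.3 2.9] t 25.1417
[0.43  0.258] 9.568058777913382 0.695852534562212 [172. 114.]
[0.4454 0.1039] 35.50963799404256 0.9491636602164644 [322. 200.]
27.5083
```

View pics/e4.png

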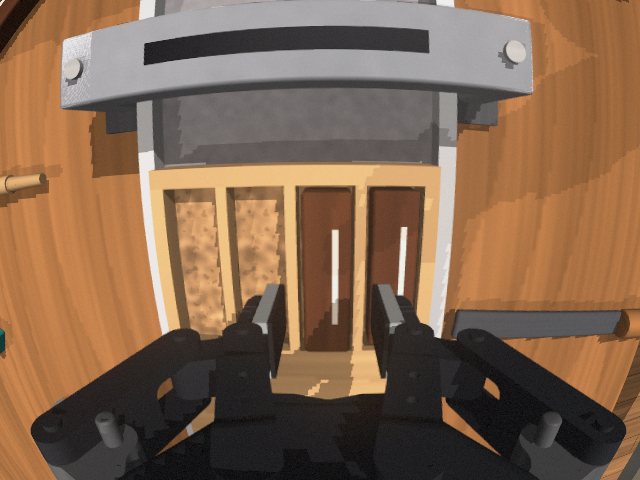

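View pics/f1.png

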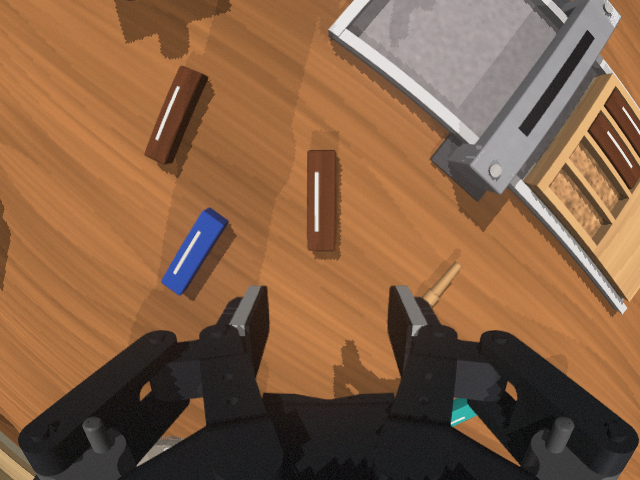

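```bash
python3 - <<'E'
from h import *
w=pick([.4454,.1039,np.radians(35.5)])
carry(1,"f2"); p,_=well_xy(1); print(fine([*p,.09])); snap("wrist","f3"); print(monitor.get_grip_width(),monitor.get_time())
E
```

```text
pick guard False w 0.022021506408757437 t 29.0667 [0.44631983 0.10408866 0.02818544]
held offset tray xy mm [-0.2 -2.5] dyaw 1.207947127419191 iou 0.741 w 0.021750172023878092
(array([0., 0., 0.]), array([-2.29722251e-05, -3.66548074e-05,  1.56725975e-04]))
0.022249670774125214 31.5583
```

View pics/f3.png

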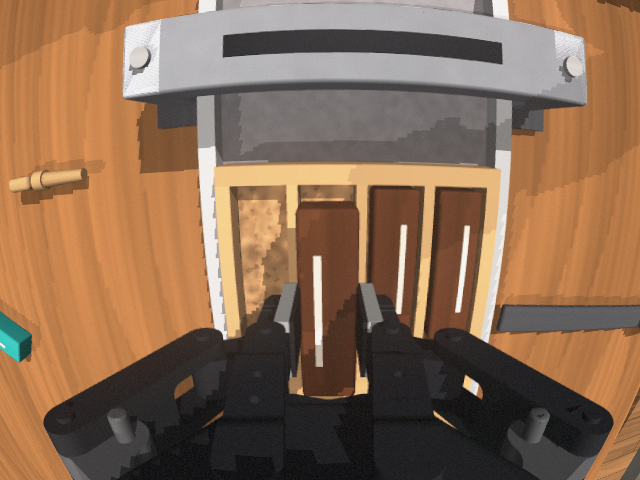

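```bash
python3 - <<'E'
from h import *
g=place(1)
if not g:
    release_press(1,"f4"); press(1)
    move_gripper(.05)
    goto(.42,.24,.2,np.radians(9-90)); bot.dwell(.2)
    pose,im=snap("wrist","g1")
    for v,i,c in find_blanks("wrist",im,pose): print(np.round(v[:2],4),np.degrees(v[2]),i,c)
    print(monitor.get_time())
E
```

```text
place guard False [ 0.6318 -0.0905  0.0525] [ 0.4 -0.1 -0.3]
press guard False [ 0.6324 -0.0906  0.0511] [ 0.9 -0.6  2.1] t 34.7
[0.4306 0.2549] 11.255615460818388 0.944954128440367 [344. 231.]
37.3833
```

View pics/f4.png

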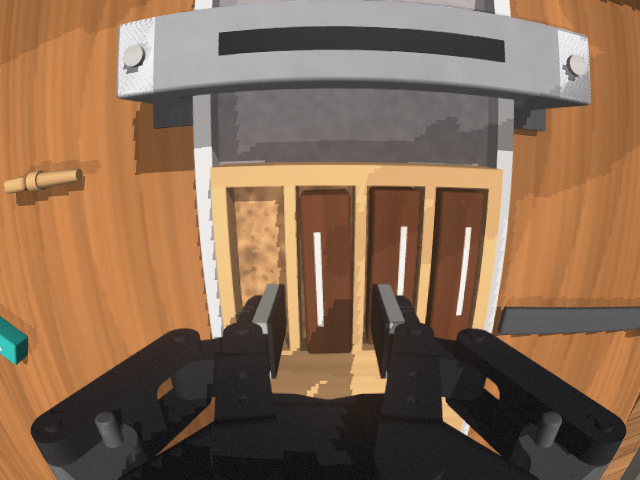

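View pics/g1.png

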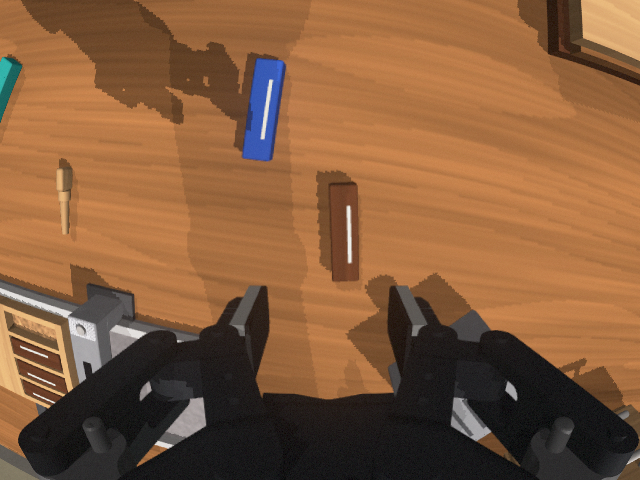

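```bash
python3 - <<'E'
from h import *
w=pick([.4306,.2549,np.radians(11.26)])
carry(0,"g2"); p,_=well_xy(0); print(fine([*p,.09])); snap("wrist","g3"); print(monitor.get_grip_width(),monitor.get_time())
E
```

```text
pick guard False w 0.022132458286260384 t 38.9417 [0.43131437 0.25538055 0.02817279]
held offset tray xy mm [ 0.6 -1.8] dyaw -1.6451413239907238 iou 0.581 w 0.022103398584473046
(array([0., 0., 0.]), array([-3.46124923e-05, -5.12553903e-06,  1.33673967e-04]))
0.022329555135304144 41.7333
```

View pics/g3.png

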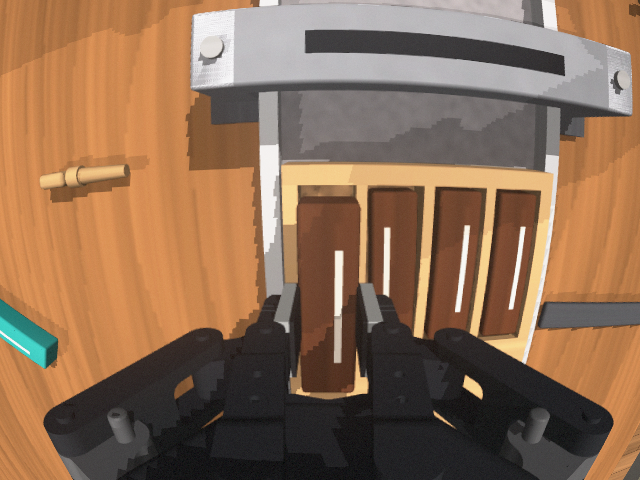

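```bash
python3 - <<'E'
from h import *
g=place(0)
if not g:
    release_press(0,"g4"); press(0)
    move_gripper(.06)
    goto(.645,-.09,.16,np.load("tray.npy")[2]); bot.dwell(.1)
    snap("wrist","g5"); snap("top","g6"); snap("scene","g7")
    print(monitor.get_time())
E
python3 -c "
import cv2
a=cv2.imread('pics/g7.png')[240:340,240:400]; cv2.imwrite('pics/g7c.png',cv2.resize(a,None,fx=5,fy=5,interpolation=cv2.INTER_CUBIC))"
```

```text
place guard False [ 0.5973 -0.0899  0.0525] [-0.3  0.3 -0.4]
press guard False [ 0.598  -0.09    0.0511] [2.4 0.1 3.3] t 44.875
46.5333
```

View pics/g5.png

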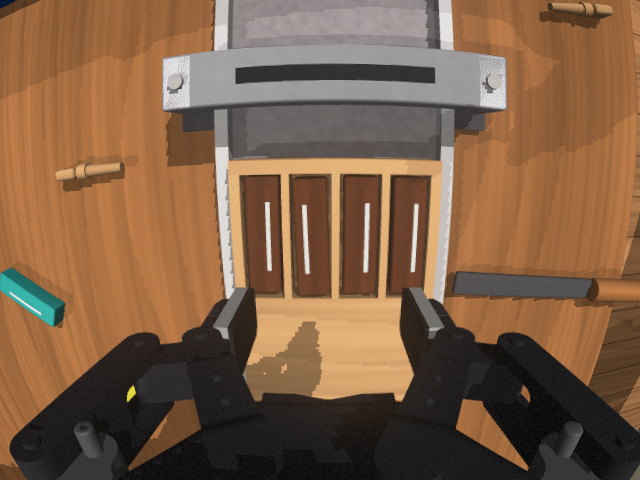

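View pics/g7c.png

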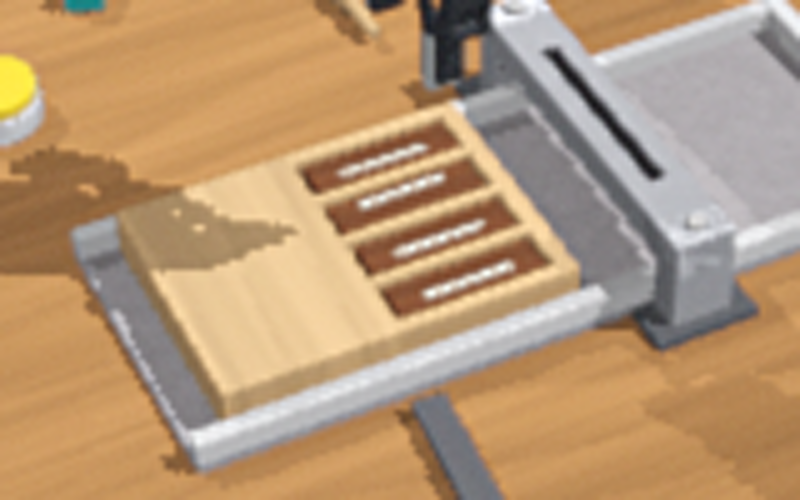

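View pics/g6.png

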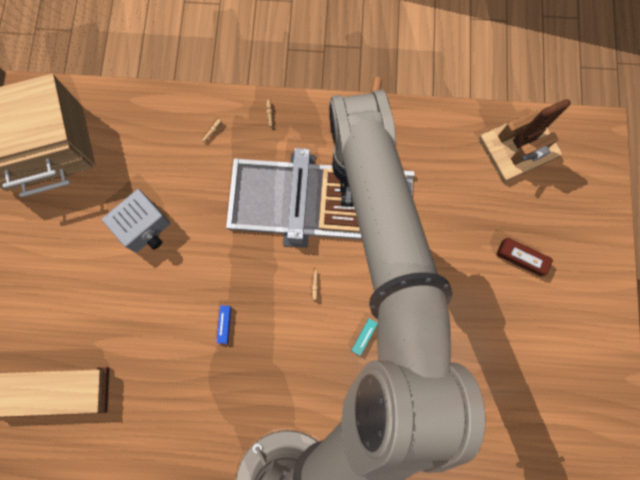

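```bash
python3 - <<'E'
from h import *
bot.move_l([.645,-.09,.22],rate=.3)
goto(.50,.335,.23,np.radians(-50)); bot.dwell(.3)
pose,im=snap("wrist","k1")
print(monitor.get_ee_pos())
for r in nets.mark_of("wrist","switch_knob"): print(r["confidence"],r["position"],to_plane("wrist",[r["position"]],.055,pose)[0])
for r in nets.regions_of("wrist","switch_knob"): print(r["confidence"],r["position"],to_plane("wrist",[r["position"]],.07,pose)[0])
for r in nets.regions_of("wrist","lampbox"): print(r["confidence"],r["position"],rect_world("wrist",r["region"],.08,pose))
print(monitor.get_time())
E
```

```text
[0.50028451 0.33465138 0.22999182]
0.78 [328.0, 238.9] [0.51171814 0.34394488 0.055     ]
0.7 [43.6, 142.2] [0.61630658 0.06331294 0.055     ]
0.58 [21.7, 143.8] [0.63662852 0.03492887 0.055     ]
0.64 [331.0, 240.3] [0.50797513 0.34391592 0.07      ]
0.84 [337.8, 303.7] (array([0.54356378, 0.37670062]), np.float64(0.8034877516808387), (135.25506591796875, 109.65435028076172))
0.52 [73.5, 166.2] (array([0.61264563, 0.0798841 ]), np.float64(1.7330903623097342), (280.94537353515625, 202.61474609375))
0.3 [328.7, 237.7] (array([0.50877234, 0.34192224]), np.float64(0.8744834318636344), (35.86358642578125, 27.419872283935547))
49.0333
```

View pics/k1.png

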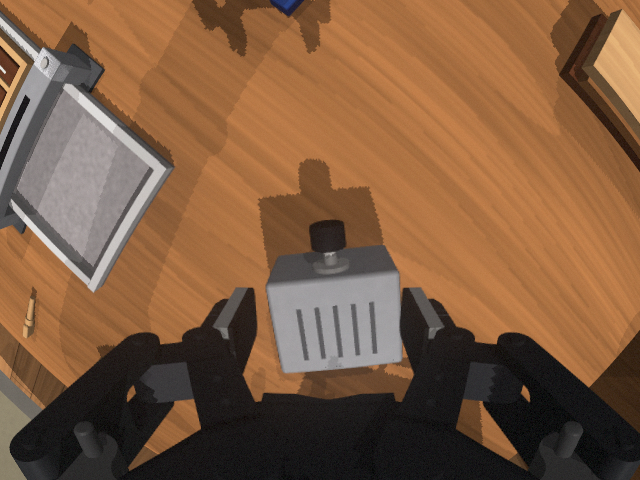

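```bash
python3 - <<'E'
from h import *
pose=cam_pose("wrist")
im=cv2.imread("pics/k1.png"); cv2.imwrite("pics/k1c.png",cv2.resize(im[210:385,255:415],None,fx=4,fy=4))
P=to_plane("wrist",[(268,286),(400,278),(403,361),(283,373)],.08,pose)[:,:2]; print(P)
d=P[1]-P[0]; print(np.linalg.norm(d),np.degrees(np.arctan2(d[1],d[0])),np.linalg.norm(P[2]-P[1]),np.linalg.norm(P[3]-P[2]))
c,(w,h),a=cv2.minAreaRect((P*1000).astype(np.float32)); print(c,w,h,a)
E
```

```text
[[0.56747851 0.3282439 ]
 [0.4940179  0.4053668 ]
 [0.54971401 0.46378996]
 [0.62795547 0.38925975]]
0.10651010378679462 133.60680326272072 0.08071753839695348 0.10805775934694611
(559.3512573242188, 396.77862548828125) 85.90921783447266 108.03646850585938 45.254146575927734
```

View pics/k1c.png

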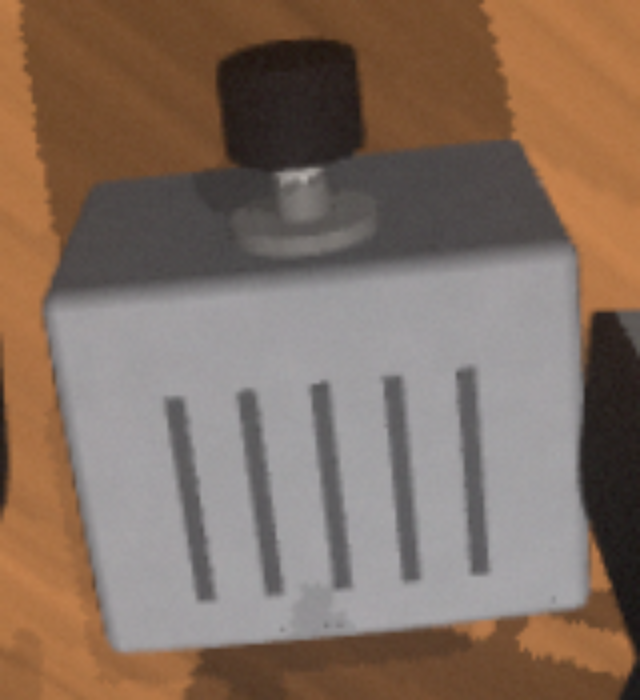

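```bash
python3 - <<'E'
from h import *
u=np.array([np.cos(np.radians(225.25)),np.sin(np.radians(225.25))]); k=np.array([.5095,.3443])
p=k+.002*u
goto(*p,.13,np.radians(225.25+90)); 
print(fine([*p,.12],rate=.1)[1])
snap("wrist","k2")
print(bot.move_l([*p,.053],rate=.08,guard=6),monitor.get_ee_pos())
move_gripper(0.); print("w",monitor.get_grip_width(),monitor.get_contact_force())
snap("wrist","k3"); print(monitor.get_time())
E
```

```text
[ 1.15311727e-04 -4.09905360e-05  3.36343630e-04]
False [0.50832574 0.34331956 0.05349064]
w 0.028483624180686173 [ 1.5730795  -3.9385612   5.38354101]
51.7417
```

View pics/k3.png

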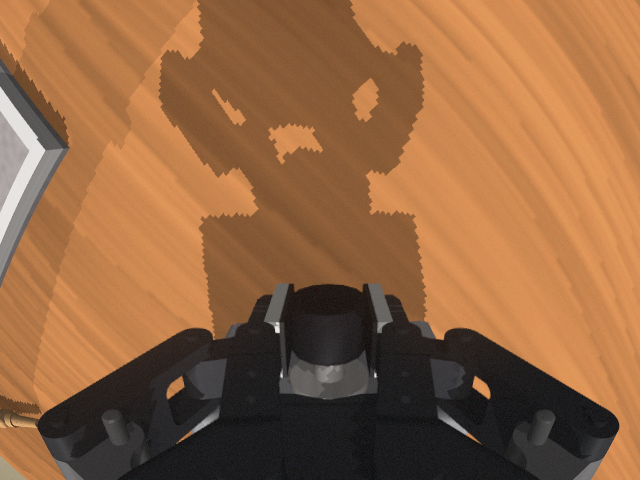

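```bash
python3 - <<'E'
from h import *
u=np.array([np.cos(np.radians(225.25)),np.sin(np.radians(225.25))])
e0=np.array(monitor.get_ee_pos())
g=bot.move_l([*(e0[:2]+.028*u),e0[2]],rate=.04,guard=25)
bot.dwell(.3)
e=np.array(monitor.get_ee_pos()); print(g,(e-e0)[:2]@u*1000,monitor.get_contact_force(),monitor.get_grip_width())
move_gripper(.06); bot.dwell(.2)
e=np.array(monitor.get_ee_pos()); print(e)
np.save("knobpull.npy",e)
bot.move_l([e[0],e[1],.13],rate=.2)
bot.move_l([*(np.array([.5095,.3443])+.01*u),.22],rate=.2); bot.dwell(.2)
pose,im=snap("wrist","k4")
for r in nets.mark_of("wrist","switch_knob"): print(r["confidence"],r["position"],to_plane("wrist",[r["position"]],.055,pose)[0])
print(monitor.get_time())
E
```

```text
True 21.976193639131846 [-3.10650532  1.73301843  0.75638396] 0.02838952015021219
[0.49646135 0.3251762  0.05430147]
0.78 [325.8, 207.4] [0.49445959 0.325765   0.055     ]
54.725
```

View pics/k4.png

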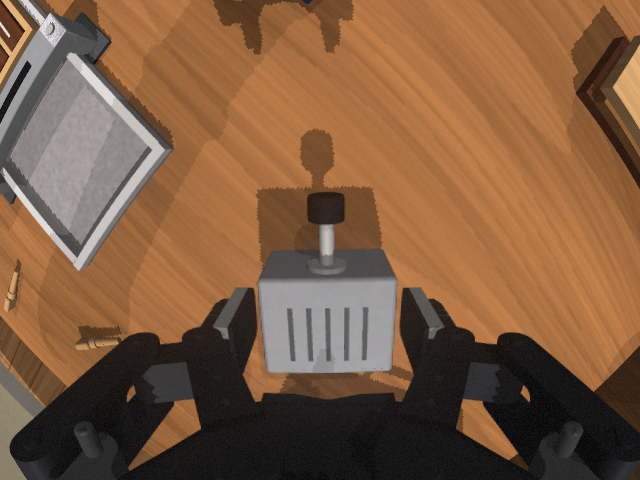

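```bash
cat > push.py <<'E'
from h import *
tr=np.load("tray.npy"); yaw=-.011; d=np.array([-np.sin(yaw),np.cos(yaw)])
rear=tray_pts(*tr,[[0,-.1]])[0]; s=rear-.034*d
bot.move_l([*monitor.get_ee_pos()[:2],.25],rate=.3)
goto(*s,.15,yaw); bot.move_l([*s,.06],rate=.15); move_gripper(.05)
print("rear",rear,fine([*s,.03],rate=.06)[1],monitor.get_contact_force())
snap("wrist","p1")
print(bot.move_l([*(rear-.008*d),.03],rate=.06,guard=2.5),monitor.get_ee_pos(),monitor.get_contact_force(),monitor.get_time())
E
python3 push.py
```

```text
rear [ 0.64672941 -0.23530357] [-4.91708802e-05 -1.02467248e-04  2.37322647e-04] [-1.05925268  0.30600445 -0.32567635]
True [ 0.64663159 -0.24469641  0.02993162] [-0.06133166 -0.07092662 -0.82105107] 59.35
```

View pics/p1.png

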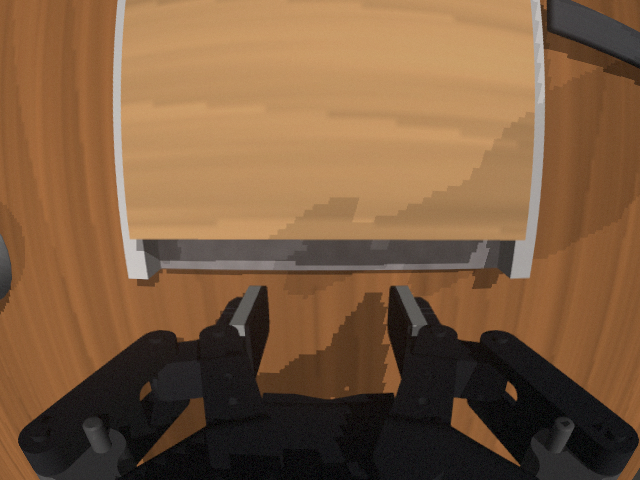

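```bash
python3 - <<'E'
from h import *
yaw=-.011; d=np.array([-np.sin(yaw),np.cos(yaw)]); e=np.array(monitor.get_ee_pos())
g=bot.move_l([*(e[:2]+.1*d),.03],rate=.07,guard=14); print(g,monitor.get_ee_pos(),monitor.get_contact_force())
snap("wrist","p2")
if not g:
    g=bot.move_l([*(e[:2]+.222*d),.03],rate=.06,guard=14); bot.dwell(.3); print(g,monitor.get_ee_pos(),monitor.get_contact_force())
snap("wrist","p3"); snap("scene","p4"); snap("top","p4t")
print(monitor.get_time())
E
python3 -c "
import cv2
a=cv2.imread('pics/p4.png')[220:350,240:450]; cv2.imwrite('pics/p4c.png',cv2.resize(a,None,fx=3.8,fy=3.8,interpolation=cv2.INTER_CUBIC))"
```

```text
False [ 0.64777664 -0.14461039  0.03009564] [-0.8283475  -1.20319965 -1.74041179]
True [ 0.64832439 -0.03805627  0.02896089] [-1.48658815 -0.30182343  0.11052496]
63.1583
```

View pics/p3.png

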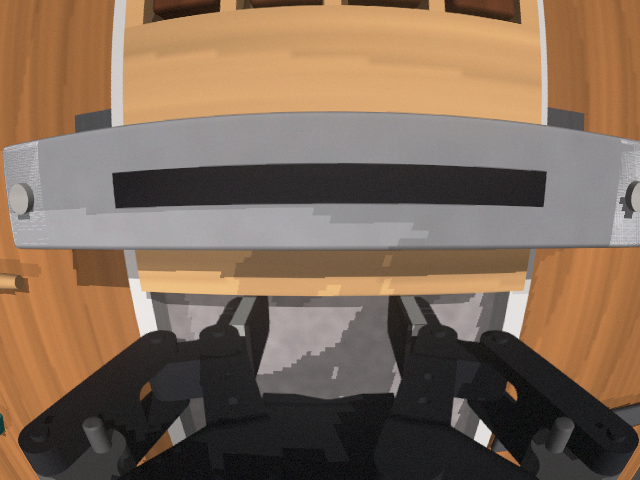

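View pics/p4c.png

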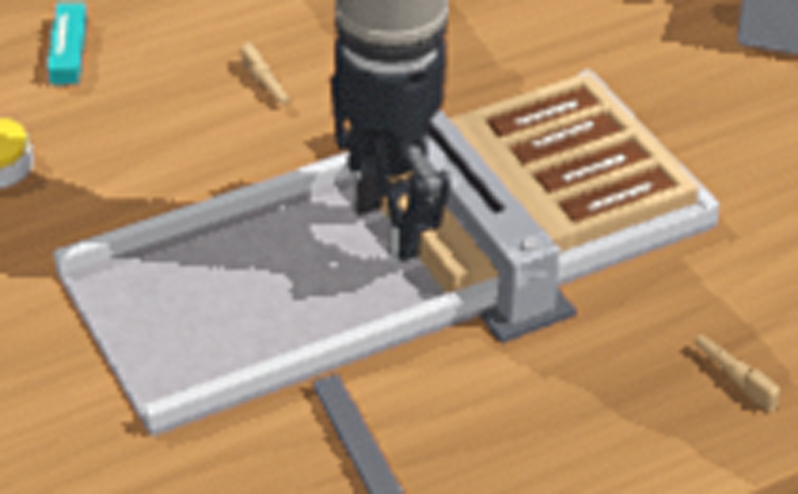

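```bash
python3 - <<'E'
from h import *
e=np.array(monitor.get_ee_pos())
g=bot.move_l([e[0],e[1]+.015,.03],rate=.04,guard=18); e1=np.array(monitor.get_ee_pos()); print(g,e1-e,monitor.get_contact_force())
bot.dwell(.2); e=monitor.get_ee_pos()
bot.move_l([e[0],e[1]-.04,.03],rate=.15); bot.move_l([e[0],e[1]-.04,.12],rate=.25)
goto(.645,.03,.28,-.011); bot.dwell(.3)
pose,im=snap("wrist","q1"); snap("top","q2")
for l,z in (("well0",.034),("gantry",.038),("tray",.006)):
    for r in nets.mark_of("wrist",l): print(l,r["confidence"],r["position"],to_plane("wrist",[r["position"]],z,pose)[0])
print(monitor.get_time())
E
```

```text
True [-0.00024852  0.00298227 -0.00013495] [ 0.67502186 -0.54158407 -0.71118131]
well0 0.97 [388.6, 117.8] [0.70538233 0.11896862 0.034     ]
well0 0.82 [282.9, 113.1] [0.60120205 0.12459358 0.034     ]
well0 0.69 [316.2, 117.2] [0.63395971 0.11948328 0.034     ]
well0 0.62 [351.0, 112.6] [0.66812774 0.12375273 0.034     ]
tray 0.73 [331.6, 159.7] [0.6487062  0.07547837 0.006     ]
tray 0.63 [313.8, 115.4] [0.63052963 0.12328974 0.006     ]
65.9917
```

View pics/q1.png

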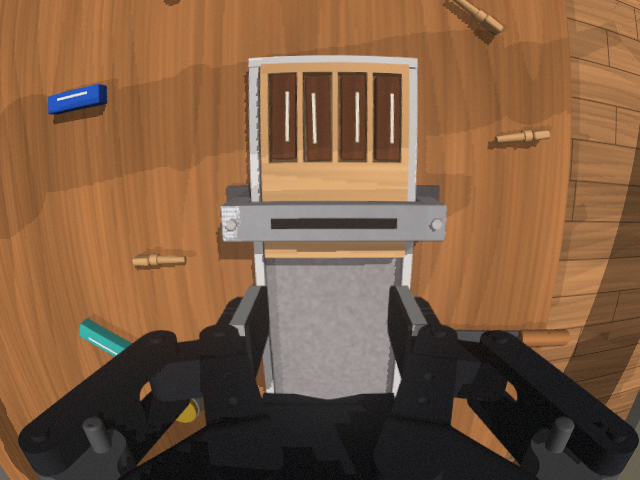

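```bash
python3 - <<'E'
from h import *
u=np.array([np.cos(np.radians(225.25)),np.sin(np.radians(225.25))]); k=np.array([.5095,.3443])
move_gripper(0.)
s=k+.066*u
bot.move_l([.6,.1,.28],rate=.3)
goto(*s,.16,np.radians(225.25+90)); print(fine([*s,.05],rate=.12)[1],monitor.get_contact_force())
snap("wrist","r1")
e0=np.array(monitor.get_ee_pos())
g=bot.move_l([*(k+.014*u),.05],rate=.04,guard=14); e=np.array(monitor.get_ee_pos())
print(g,"travel",np.linalg.norm(e[:2]-e0[:2]),"out from k",(e[:2]-k)@u,monitor.get_contact_force())
g=bot.move_l([*(k+.012*u),.05],rate=.03,guard=20); e=np.array(monitor.get_ee_pos())
print(g,"out from k",(e[:2]-k)@u,monitor.get_contact_force())
bot.move_l([*s,.05],rate=.1); bot.move_l([*s,.22],rate=.2)
move_gripper(.06)
p=k+.012*u; bot.move_l([*p,.23],rate=.2); bot.dwell(.3)
pose,im=snap("wrist","r2"); snap("top","r3"); snap("scene","r4")
for r in nets.mark_of("wrist","switch_knob"): print(r["confidence"],r["position"],to_plane("wrist",[r["position"]],.055,pose)[0])
print(monitor.get_time())
E
```

```text
[0.00027704 0.00039866 0.00022748] [-0.70204148 -0.61442707  1.00410748]
True travel 0.042055039338659804 out from k 0.02450697510037474 [0.20563315 0.25327377 0.2268337 ]
True out from k 0.024689684598218884 [-0.73688569 -1.32069729  1.83732753]
0.62 [330.9, 205.6] [0.50886092 0.3397308  0.055     ]
73.8917
```

View pics/r2.png

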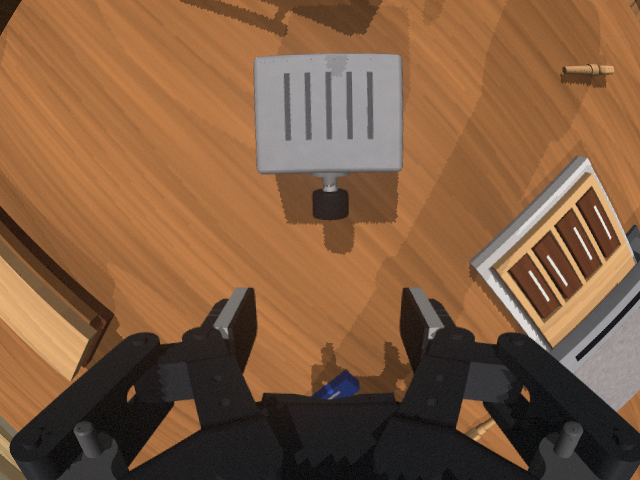

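View pics/r3.png

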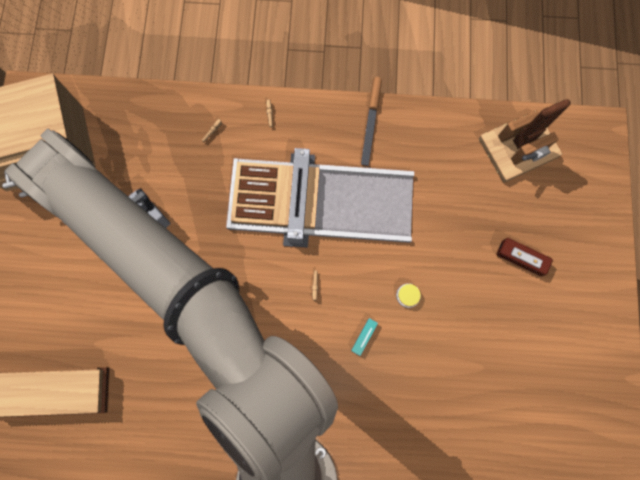

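The net mark puts the knob about 5 mm further out than at the start, but this view is turned half round. I'll check it from the same pose as the first look (k1).

```bash
python3 - <<'E'
from h import *
bot.move_ptp([.50,.335,.23],down(np.radians(-50))); bot.move_l([.5003,.3347,.23],rate=.1); bot.dwell(.3)
pose,im=snap("wrist","s1"); print(monitor.get_ee_pos(),monitor.get_time())
for r in nets.mark_of("wrist","switch_knob"): print(r["confidence"],r["position"],to_plane("wrist",[r["position"]],.055,pose)[0])
a=cv2.imread("pics/k1.png")[200:390,240:420]; b=im[200:390,240:420,::-1]
cv2.imwrite("pics/s1c.png",cv2.resize(np.hstack([a,b]),None,fx=2.2,fy=2.2))
E
```

```text
[0.500284   0.33476049 0.22996468] 74.7417
0.97 [330.3, 211.8] [0.50831191 0.3390852  0.055     ]
0.22 [320.1, 119.7] [0.5606741  0.39365928 0.055     ]
```

View pics/s1c.png

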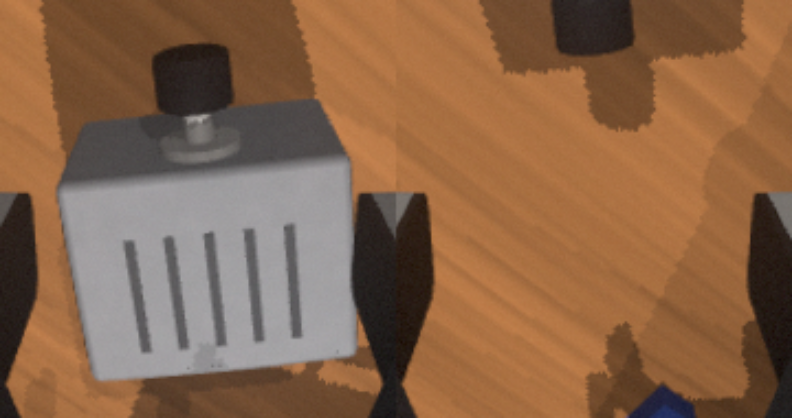

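```bash
python3 - <<'E'
from h import *
bot.move_ptp([.50,.335,.23],down(np.radians(130))); bot.move_l([.5003,.3347,.23],rate=.1); bot.dwell(.3)
pose,im=snap("wrist","s2"); print(monitor.get_ee_pos(),monitor.get_time())
for r in nets.mark_of("wrist","switch_knob"): print(r["confidence"],r["position"],to_plane("wrist",[r["position"]],.055,pose)[0])
a=cv2.imread("pics/k1.png")[200:390,240:420]; b=im[200:390,240:420,::-1]
cv2.imwrite("pics/s2c.png",cv2.resize(np.hstack([a,b]),None,fx=2.2,fy=2.2))
E
```

```text
[0.50026749 0.33472811 0.23000257] 77.9083
0.69 [326.6, 237.4] [0.51137546 0.34247618 0.055     ]
```

View pics/s2c.png

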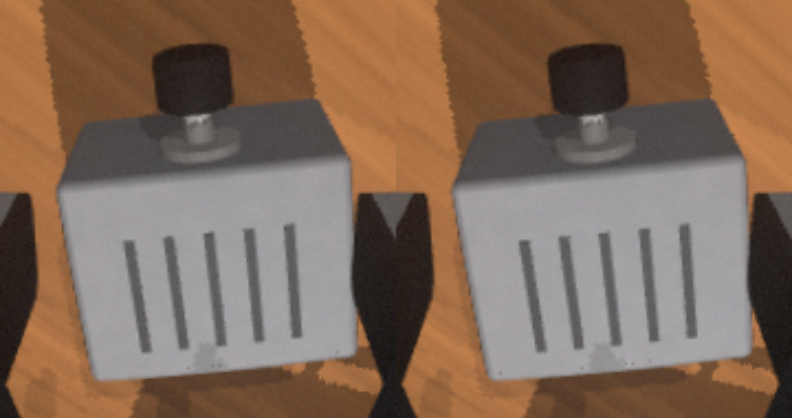

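From the same pose, the knob looks exactly as it did at the start, so it is fully in. The arm is clear, so I'll hand in.

```bash
python3 - <<'E'
from h import *
bot.move_l([.48,.30,.30],rate=.2); bot.dwell(.3)
print(monitor.get_contact_force(),monitor.get_time()); print(bot.finish_job())
E
```

```text
[-0.32408797 -0.32096582  0.22073213] 78.8083
the job is handed in; nothing more can be done
None
```

I handed the job in at about 79 s of the 208 s allowed. The system gives no verdict, so what follows rests on my own checks.

**What I did:** I put all four dark blanks into the four wells and pressed each one down to tray-top height. I then pulled the knob out to its stop and pushed the tray under the gantry to the end stop. Last, I pushed the knob back in.

**Blanks:** They look flush and level in the wrist picture after the tray passed the gantry. The press heights (fingertips at about 34 mm, the level of the tray's top) agree.

**Tray:** Its front edge lies against the stop. I estimate its origin at lane y of about 57 mm, which is where it should be. A second push moved the arm about 3 mm before the force limit stopped it, so the first push may have ended slightly short.

**Knob:** It came out 22 mm when pulled. At the end, one network reading put it about 5 mm too far out, but that view was turned half round. A picture from the same pose as my first look matched the starting picture.

**Other things on the bench:** The wax tin, peg and peg shaper look unmoved in the top picture; I did not measure their positions. The blue and turquoise look-alikes were left alone.

I noticed no knocked blank and no slackened grip during the run.

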